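Load and lock the tube welding fixture

ROBOT

A 6-joint arm with a two-finger parallel gripper is mounted at the origin on the work surface. World frame = base frame: x ahead of the robot, y to its left, z up, the work surface at z = 0. Lengths are in mm, angles in rad, forces in N, time in s.
With the tool pointing down it reaches from about 350 to 975 mm from the base axis. Payload 7.1 kg.
Tool frame: the origin (TCP) lies at the very end of the fingers, on their centre line; the grasp point (between the pads) lies 19 mm behind it (ctrl.tcp_to_grasp is the distance from the TCP to the grasp point, in mm); z points along the fingers, x is the direction in which the jaws open and shut, and the axes are right-handed (so a half turn about z gives the same grasp; the last joint's range is limited). The gripper opens to 88 mm and grips with 3 to 60 N. Pads are 20 mm wide; open, the fingers measure 115 mm over their backs; the gripper's body (75 mm by 178 mm) begins 61 mm behind the grasp point.
Start: joints at [-1.339, 0.423, 1.63, -0, 1.089, -0.019], TCP at [155.131, -605.425, 222.675] pointing down, gripper open.
Joint ranges: [-3, 3], [-0.9, 2.11], [0.09, 2.58], [-1.31, 4.45], [0.11, 2.69], [-2.54, 2.54]. Speed limits (rad/s): [2.39, 2.39, 3.01, 3.14, 3.14, 3.14].

INTERFACE

Orientations are given as a rotation vector (axis times angle).
In Python, from workcell import get_obs, viewer, ctrl, masks_of gives the robot as it stands. The module is installed in compiled form; this text tells all that it offers.
- The arm moves only by the shell command python3 -m inch 'ROWS'. ROWS is JSON, a list of rows, each an object of numbers: "tx", "ty", "tz": the shift along the tool's x, y, z in cm; "ax", "ay", "az": the turn, a rotation vector about the tool's x, y, z in degrees; "jaw": the opening, from 0 (shut) to 1 (fully open). In form: [{"tx": .., "ty": .., "tz": .., "ax": .., "ay": .., "az": .., "jaw": ..}, ...]. A call has 1 to 12 rows; each row shifts and turns the commanded pose from where the row before left it, along the tool's axes as they then stand; what a row does not reach is not made up. A row lasts 1/8 s, in which the tool goes at most 62.5 mm and 10.7 degrees, less where a joint would pass 70% of its speed; a pose out of reach is approached as far as the arm can. A call is refused whole if a number of a shift passes 6.25 or a number of a turn 10.7, either way. A call with a gripper value outside its range is refused whole. The fingers move at their own pace and stop on an object; the grip force is fixed at half the most. Time passes only in rows, so rows that do not move let the fingers close. It gives the time, the measured TCP pose, the force and the opening at its end, in the units of the state.
- get_obs(): the state, without advancing time (a new reading comes with each control period).
- viewer.get_image(name): name is "scene" or "side" or "wrist"; returns (picture, depth): 420x560x3 uint8, red, green, blue; 420x560 float32, mm along the optical axis (not along the pixel's ray), 0 where there is no reading.
- viewer.get_calibration(name): a dict with "fx", "fy", "cx", "cy" (pixels), "rvec" (rotation vector, rad) and "tvec" (3), from world to camera coordinates, as OpenCV has them. Camera axes: x right, y down, z forward; pixel columns grow to the right and rows downward; lengths in mm; the calibration is good to about 2 mm. The wrist camera is an equidistant fisheye: a pixel r from the principal point sees the ray r / f radians off the axis. A picture is of the moment at which its call begins: read the wrist's pose just before it. get_calibration takes no time and is no camera call; for the wrist camera it gives the pose at the moment of the call.
- ctrl.close_job(): hands the job in, once; it reports no verdict.
Trained networks look in the newest picture that a camera, given by its name, has taken for a name from the list of things; names that differ only in an ending like _2 or _b are one class to them, and where a whole thing is asked for, a point or a joint stands for the part that bears it (a point fixed in the world has none). Each returns a list of dicts, best first, with "score" (0 to 1); they miss things now and then, are a little off and sometimes report something else, mostly with a low value. They report only what shows in the picture. A call takes as long as a camera call.
- masks_of(camera, thing): "pixels" (420x560 bool, what is visible of it) and "location" ([column, row] in pixels, amid what is visible of it).
The state is a dict: "t": time; "qpos": joint angles; "qvel": joint speeds; "joint_torque": joint torques, N m; "ee_pos": TCP position; "orientation": TCP orientation; "ft_force": force on the tool from outside, world axes, zero at the start; "moment": the same for the moment, N m; "width": finger opening in mm.
Only numpy, scipy, OpenCV 4.12 (cv2) and the standard library are available. Lean on these libraries where they do the work, as an engineer would, in place of code of your own. Each camera call takes 0.05 s, during which the arm holds its last target. There are 200 camera calls.

TASK

Get the welding fixture ready: stand every loose piece of square tube fully down and upright in a nest of its own (any nest), and slide one copper backing bar all the way down into each tube. When all are loaded, slide the clamp bar fully home across the tubes with its handle still raised, then turn the handle down into its notch. Leave the tools and finished samples on the table where they are.

Things in the scene. Friction and masses are not known exactly. Their poses are not given: they have to be found in the camera images.
- fixture: Fixed welding fixture: blue plate (x -95 to +35, y -185 to +150, 10 mm thick), three square nests at x = 0, y = -60, +30, +120 mm, and at x = -70 mm (robot's side) a 14 mm round clamp bar along y, 66 mm above the table, in three bearing blocks up to 78 mm high. Origin: table level, on the nests' row line; z up.
- nest0 (a point): Centre of the floor of nest 0 (10 mm above the table). A square pocket 43 x 43 mm, sides along the fixture's x and y; upright walls 10 mm high above the floor, then a sloping lead-in 4 mm higher, outer width 55 mm. Its z is up.
- nest1 (a point): Centre of the floor of nest 1 (10 mm above the table). A square pocket 43 x 43 mm, sides along the fixture's x and y; upright walls 10 mm high above the floor, then a sloping lead-in 4 mm higher, outer width 55 mm. Its z is up.
- nest2 (a point): Centre of the floor of nest 2 (10 mm above the table). A square pocket 43 x 43 mm, sides along the fixture's x and y; upright walls 10 mm high above the floor, then a sloping lead-in 4 mm higher, outer width 55 mm. Its z is up.
- tube0: A loose piece of square steel tube standing on end, open at both ends: 40 x 40 mm outside, 3 mm wall (bore 34 x 34 mm), 50 mm high, about 0.17 kg. Origin at its very centre, 25 mm above its lower end; z along the tube (up at the start; both ends are alike), x and y square to its sides. May be absent (None).
- tube1: A loose piece of square steel tube standing on end, open at both ends: 40 x 40 mm outside, 3 mm wall (bore 34 x 34 mm), 50 mm high, about 0.17 kg. Origin at its very centre, 25 mm above its lower end; z along the tube (up at the start; both ends are alike), x and y square to its sides. May be absent (None).
- tube2: A loose piece of square steel tube standing on end, open at both ends: 40 x 40 mm outside, 3 mm wall (bore 34 x 34 mm), 50 mm high, about 0.17 kg. Origin at its very centre, 25 mm above its lower end; z along the tube (up at the start; both ends are alike), x and y square to its sides. May be absent (None).
- bar0: A copper backing bar standing upright: body 32 x 32 mm, 46 mm high, tapering to 27 mm square over its lowest 9 mm, and on top a 12 x 12 mm square grip 40 mm high (86 mm overall), about 0.25 kg. Origin at the centre of its foot, z up, x and y square to its sides. The bars are all alike; there are always three, starting in the rack.
- bar1: A copper backing bar standing upright: body 32 x 32 mm, 46 mm high, tapering to 27 mm square over its lowest 9 mm, and on top a 12 x 12 mm square grip 40 mm high (86 mm overall), about 0.25 kg. Origin at the centre of its foot, z up, x and y square to its sides. The bars are all alike; there are always three, starting in the rack.
- bar2: A copper backing bar standing upright: body 32 x 32 mm, 46 mm high, tapering to 27 mm square over its lowest 9 mm, and on top a 12 x 12 mm square grip 40 mm high (86 mm overall), about 0.25 kg. Origin at the centre of its foot, z up, x and y square to its sides. The bars are all alike; there are always three, starting in the rack.
- rack: Grey fixed rack for the bars, 186 x 44 mm, long side along its x: three shallow wells 62 mm apart (x = -62, 0, +62 mm), floor 3 mm above the table, rim 14 mm above the table. Origin at the centre of its underside.
- clamp (a joint): Slide of the clamp bar, m: 0 = open, 0.032 = home at its stop, moved along the fixture's +y. Friction 3 N; stays put. It carries three flat arms, 10 mm wide, 63 to 69 mm above the table, reaching 6 mm past the nests' row line: each centred 48 mm to the -y side of its nest when open, 16 mm when home, then lying over the edge of a seated tube.
- handle (a joint): Angle of the clamp bar's bolt handle about the bar's axis, rad: 0 = straight up, 1.57 = level, pointing to the fixture's -x, in the notch. A yellow guard plate (12 mm to -x of the bar's axis, top 80 mm above the table) stops it at roughly 0.25 rad except at its 16 mm wide notch, which the handle meets when the bar is home. Friction 0.08 N m; stays put.
- handle_grip (a point): Middle of the handle's red sleeve (14 mm thick, 26 mm long), 50 mm out from the clamp bar's axis. z points out along the handle. The handle under the sleeve is 10 mm thick. It slides and turns with the handle.
- handle_pivot (a point): Point on the clamp bar's axis where the handle turns, at fixture x = -70, y = -155 mm (plus the slide), 66 mm above the table; y along the bar.
- sample0: Bystander, not part of the job: a finished welded sample: two square tubes joined in a T and painted green, 100 x 40 x 60 mm. Stays where it is.
- sample1: Bystander, not part of the job: another such welded sample. Stays where it is.
- hammer: Bystander, not part of the job: a hammer with a wooden handle, 260 mm long. Stays where it is.
- brush: Bystander, not part of the job: a wire brush, 200 mm long. Stays where it is.
- wrench: Bystander, not part of the job: a spanner, 180 mm long. Stays where it is.
- spray: Bystander, not part of the job: an orange spray can, 58 mm across, 120 mm high. Stays where it is.

How it is judged (in metres and radians):
On the way, in this order (a step that is already met when the one before it is completed fails the run):
1. every tube is seated in a nest with a backing bar fully inside, the clamp bar still open (((horizontal distance between tube0 and nest0 below 0.006 m and z of tube0 in the frame of fixture between 0.032 and 0.0375 m and angle between the z axis of tube0 and the z axis of fixture, either way round below 0.06 rad) or (horizontal distance between tube0 and nest1 below 0.006 m and z of tube0 in the frame of fixture between 0.032 and 0.0375 m and angle between the z axis of tube0 and the z axis of fixture, either way round below 0.06 rad) or (horizontal distance between tube0 and nest2 below 0.006 m and z of tube0 in the frame of fixture between 0.032 and 0.0375 m and angle between the z axis of tube0 and the z axis of fixture, either way round below 0.06 rad)) and ((horizontal distance between bar0 and tube0 below 0.005 m and z of bar0 in the frame of fixture between 0.007 and 0.013 m and angle between bar0's own z axis and vertical below 0.06 rad) or (horizontal distance between bar1 and tube0 below 0.005 m and z of bar1 in the frame of fixture between 0.007 and 0.013 m and angle between bar1's own z axis and vertical below 0.06 rad) or (horizontal distance between bar2 and tube0 below 0.005 m and z of bar2 in the frame of fixture between 0.007 and 0.013 m and angle between bar2's own z axis and vertical below 0.06 rad)) and ((horizontal distance between tube1 and nest0 below 0.006 m and z of tube1 in the frame of fixture between 0.032 and 0.0375 m and angle between the z axis of tube1 and the z axis of fixture, either way round below 0.06 rad) or (horizontal distance between tube1 and nest1 below 0.006 m and z of tube1 in the frame of fixture between 0.032 and 0.0375 m and angle between the z axis of tube1 and the z axis of fixture, either way round below 0.06 rad) or (horizontal distance between tube1 and nest2 below 0.006 m and z of tube1 in the frame of fixture between 0.032 and 0.0375 m and angle between the z axis of tube1 and the z axis of fixture, either way round below 0.06 rad)) and ((horizontal distance between bar0 and tube1 below 0.005 m and z of bar0 in the frame of fixture between 0.007 and 0.013 m and angle between bar0's own z axis and vertical below 0.06 rad) or (horizontal distance between bar1 and tube1 below 0.005 m and z of bar1 in the frame of fixture between 0.007 and 0.013 m and angle between bar1's own z axis and vertical below 0.06 rad) or (horizontal distance between bar2 and tube1 below 0.005 m and z of bar2 in the frame of fixture between 0.007 and 0.013 m and angle between bar2's own z axis and vertical below 0.06 rad)) and ((horizontal distance between tube2 and nest0 below 0.006 m and z of tube2 in the frame of fixture between 0.032 and 0.0375 m and angle between the z axis of tube2 and the z axis of fixture, either way round below 0.06 rad) or (horizontal distance between tube2 and nest1 below 0.006 m and z of tube2 in the frame of fixture between 0.032 and 0.0375 m and angle between the z axis of tube2 and the z axis of fixture, either way round below 0.06 rad) or (horizontal distance between tube2 and nest2 below 0.006 m and z of tube2 in the frame of fixture between 0.032 and 0.0375 m and angle between the z axis of tube2 and the z axis of fixture, either way round below 0.06 rad)) and ((horizontal distance between bar0 and tube2 below 0.005 m and z of bar0 in the frame of fixture between 0.007 and 0.013 m and angle between bar0's own z axis and vertical below 0.06 rad) or (horizontal distance between bar1 and tube2 below 0.005 m and z of bar1 in the frame of fixture between 0.007 and 0.013 m and angle between bar1's own z axis and vertical below 0.06 rad) or (horizontal distance between bar2 and tube2 below 0.005 m and z of bar2 in the frame of fixture between 0.007 and 0.013 m and angle between bar2's own z axis and vertical below 0.06 rad)) and value of joint clamp below 0.02 m), for 0.2 s.
2. the clamp bar is slid home with its handle still raised (value of joint clamp above 0.028 m and value of joint handle below 0.7 rad), for 0.1 s.
3. the handle is turned down into its notch (value of joint clamp above 0.028 m and value of joint handle above 1.3 rad), for 0.2 s.
At the end, for the whole second after the job is handed in: Each tube present stands in a nest (within 6 mm of its centre and 2.5 mm of its floor, tilt under 0.06 rad) with a bar inside (within 5 mm of the tube's centre, 3 mm of the floor); the clamp bar is at least 28 mm across, the handle turned down beyond 1.3 rad; all at rest (all of step 3 and ((horizontal distance between tube0 and nest0 below 0.006 m and z of tube0 in the frame of fixture between 0.032 and 0.0375 m and angle between the z axis of tube0 and the z axis of fixture, either way round below 0.06 rad) or (horizontal distance between tube0 and nest1 below 0.006 m and z of tube0 in the frame of fixture between 0.032 and 0.0375 m and angle between the z axis of tube0 and the z axis of fixture, either way round below 0.06 rad) or (horizontal distance between tube0 and nest2 below 0.006 m and z of tube0 in the frame of fixture between 0.032 and 0.0375 m and angle between the z axis of tube0 and the z axis of fixture, either way round below 0.06 rad)) and ((horizontal distance between bar0 and tube0 below 0.005 m and z of bar0 in the frame of fixture between 0.007 and 0.013 m and angle between bar0's own z axis and vertical below 0.06 rad) or (horizontal distance between bar1 and tube0 below 0.005 m and z of bar1 in the frame of fixture between 0.007 and 0.013 m and angle between bar1's own z axis and vertical below 0.06 rad) or (horizontal distance between bar2 and tube0 below 0.005 m and z of bar2 in the frame of fixture between 0.007 and 0.013 m and angle between bar2's own z axis and vertical below 0.06 rad)) and ((horizontal distance between tube1 and nest0 below 0.006 m and z of tube1 in the frame of fixture between 0.032 and 0.0375 m and angle between the z axis of tube1 and the z axis of fixture, either way round below 0.06 rad) or (horizontal distance between tube1 and nest1 below 0.006 m and z of tube1 in the frame of fixture between 0.032 and 0.0375 m and angle between the z axis of tube1 and the z axis of fixture, either way round below 0.06 rad) or (horizontal distance between tube1 and nest2 below 0.006 m and z of tube1 in the frame of fixture between 0.032 and 0.0375 m and angle between the z axis of tube1 and the z axis of fixture, either way round below 0.06 rad)) and ((horizontal distance between bar0 and tube1 below 0.005 m and z of bar0 in the frame of fixture between 0.007 and 0.013 m and angle between bar0's own z axis and vertical below 0.06 rad) or (horizontal distance between bar1 and tube1 below 0.005 m and z of bar1 in the frame of fixture between 0.007 and 0.013 m and angle between bar1's own z axis and vertical below 0.06 rad) or (horizontal distance between bar2 and tube1 below 0.005 m and z of bar2 in the frame of fixture between 0.007 and 0.013 m and angle between bar2's own z axis and vertical below 0.06 rad)) and ((horizontal distance between tube2 and nest0 below 0.006 m and z of tube2 in the frame of fixture between 0.032 and 0.0375 m and angle between the z axis of tube2 and the z axis of fixture, either way round below 0.06 rad) or (horizontal distance between tube2 and nest1 below 0.006 m and z of tube2 in the frame of fixture between 0.032 and 0.0375 m and angle between the z axis of tube2 and the z axis of fixture, either way round below 0.06 rad) or (horizontal distance between tube2 and nest2 below 0.006 m and z of tube2 in the frame of fixture between 0.032 and 0.0375 m and angle between the z axis of tube2 and the z axis of fixture, either way round below 0.06 rad)) and ((horizontal distance between bar0 and tube2 below 0.005 m and z of bar0 in the frame of fixture between 0.007 and 0.013 m and angle between bar0's own z axis and vertical below 0.06 rad) or (horizontal distance between bar1 and tube2 below 0.005 m and z of bar1 in the frame of fixture between 0.007 and 0.013 m and angle between bar1's own z axis and vertical below 0.06 rad) or (horizontal distance between bar2 and tube2 below 0.005 m and z of bar2 in the frame of fixture between 0.007 and 0.013 m and angle between bar2's own z axis and vertical below 0.06 rad)) and linear speed of each of tube0, tube1, tube2, bar0, bar1, bar2 below 0.02 m/s); the robot touches nothing.
It fails at once if a bystander (tool, can or welded sample) is moved more than 50 mm (distance of any of sample0, sample1, hammer, brush, wrench, spray from where it was at the start of the episode above 0.05 m).
Of tube0, tube1, tube2 only 2 to 3 are there at a start; the rules pass over those that are not, and their reading is None.
At some moment in a run one of tube0, tube1, tube2 may be knocked a few centimetres aside while the robot is not near it.
It also fails if it takes over 210 s, if anything falls off the work surface, if the arm or the gripper's body presses on something with over 40 N, if the wrist force passes 120 N, or if a joint passes its speed limit or range.

## Working session

There is one attempt and no reset: what is moved stays moved. The work goes in short steps, Python scripts to look and compute and a shell command to move; the robot and the scene stay as the last step left them, time stands still between calls to the robot, and variables do not carry over. Pictures are saved under pics/ and viewed, about 12 in all and at most 16, crops included, and the job is handed in when it is done.

```bash
mkdir -p pics; ls; python3 - <<'E'
from workcell import get_obs, viewer
import cv2, numpy as np
print(get_obs())
for n in ["scene","side"]:
    im,d=viewer.get_image(n); cv2.imwrite(f"pics/{n}0.png",im[:,:,::-1]); print(n,viewer.get_calibration(n))
    np.savez(f"{n}0.npz",im=im,d=d)
im,d=viewer.get_image("wrist"); cv2.imwrite("pics/wrist0.png",im[:,:,::-1]); print(viewer.get_calibration("wrist"))
E
```

```text
pics
{'t': 0.0, 'qpos': array([-1.33902683e+00,  4.23844778e-01,  1.63068829e+00, -3.34378553e-05,
        1.08859558e+00, -1.89835299e-02]), 'qvel': array([ 2.70606284e-05,  1.12477435e-03, -3.02928732e-06,  2.53638875e-04,
        1.13400962e-03, -7.98963199e-04]), 'joint_torque': array([ 7.85676330e-04, -5.44625866e+01, -2.73671722e+01,  6.43611699e-02,
        2.26523675e-02, -1.16812707e-04]), 'ee_pos': array([ 154.98130256, -604.90407582,  221.89991176]), 'orientation': array([-2.48106275e+00,  1.92562020e+00,  1.90622233e-03]), 'ft_force': array([-0.63388053, -0.25822739,  0.33009515]), 'moment': array([ 0.02156892, -0.03254265, -0.00878584]), 'width': 88.2049400077801}
scene {'fx': 405.37112231040265, 'fy': 405.37112231040265, 'cx': 279.6171457041161, 'cy': 208.00025830773447, 'rvec': array([ 2.24966926,  0.6277171 , -0.25810483]), 'tvec': array([-462.06657953, -140.03971366, 1484.22169513])}
side {'fx': 442.53267034921, 'fy': 442.53267034921, 'cx': 283.55955377005824, 'cy': 204.9492821868619, 'rvec': array([ 0.83115955, -2.61562286,  1.02491626]), 'tvec': array([ 443.48493982,  325.39641472, 1017.57370917])}
{'fx': 325.19226210127806, 'fy': 325.19226210127806, 'cx': 275.6597524678959, 'cy': 210.0896880908654, 'rvec': array([-2.29029482,  1.77879138,  0.26541227]), 'tvec': array([-624.78349059,  -35.11362086,  392.63335841])}
```

View pics/scene0.png

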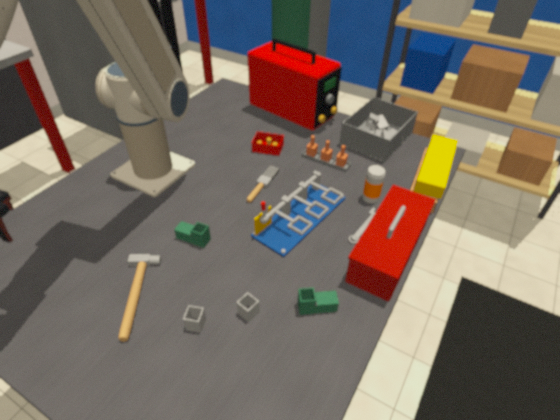

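View pics/side0.png

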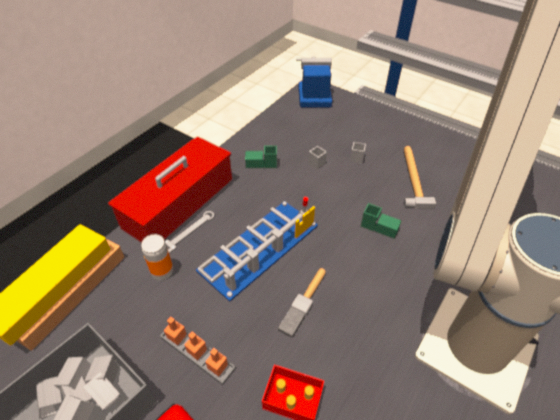

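The scene shows two tubes, at about (194,318) and (247,306). The fixture is at (298,215) with its guard at (262,218). The rack holds three bars at (327,155). Next I measure from the point clouds.

```bash
cat > h.py <<'E'
import numpy as np, cv2
from scipy.spatial.transform import Rotation as R
from workcell import get_obs, viewer, ctrl, masks_of
def cloud(cam, im=None, d=None, K=None):
    "world coordinates (420x560x3), nan where no depth"
    K = K or viewer.get_calibration(cam)
    if d is None: im, d = viewer.get_image(cam)
    v,u = np.mgrid[:420,:560].astype(float)
    x,y = (u-K['cx'])/K['fx'], (v-K['cy'])/K['fy']
    if cam=='wrist':
        r=np.hypot(x,y); s=np.where(r<1e-9,1,np.tan(np.minimum(r,1.5))/np.maximum(r,1e-9)); x,y=x*s,y*s
    P=np.stack([x*d,y*d,d],-1).astype(float); P[d<=0]=np.nan
    return im,d,(P-np.ravel(K['tvec']))@R.from_rotvec(np.ravel(K['rvec'])).as_matrix()
def project(cam,W,K=None):
    K = K or viewer.get_calibration(cam)
    P=R.from_rotvec(np.ravel(K['rvec'])).apply(np.atleast_2d(W))+np.ravel(K['tvec'])
    x,y=P[:,0]/P[:,2],P[:,1]/P[:,2]
    if cam=='wrist':
        r=np.hypot(x,y); s=np.arctan(r)/np.maximum(r,1e-9); x,y=x*s,y*s
    return np.stack([x*K['fx']+K['cx'],y*K['fy']+K['cy']],-1)
def rect(p):
    (c,s,a)=cv2.minAreaRect(p[:,:2].astype(np.float32)); return np.round(c,1),np.round(s,1),round(a,1)
E
python3 - <<'E'
from h import *
for cam in ["scene","side"]:
    im,d,W=cloud(cam)
    for th in ["tube0","fixture","rack","bar0","handle_grip","sample0","spray","hammer","brush","wrench"]:
        for m in masks_of(cam,th)[:4]:
            if m['score']<.3: continue
            p=W[m['pixels']]; p=p[~np.isnan(p).any(1)]
            z=p[:,2]
            if len(p)<3: continue
            q=p[z>np.percentile(z,98)-6]
            print(cam,th,round(m['score'],2),np.int32(m['location']),len(p),"z",np.percentile(z,[2,50,98]).round(0),"med",np.median(p,0).round(0),"all",*rect(p),"top",*rect(q))
E
```

```text
scene tube0 0.95 [196 319] 448 z [-2. 29. 50.] med [ 540. -416.   29.] all [ 539.6 -414.5] [40.8 43. ] 21.0 top [ 539.3 -414.5] [40.3 42.7] 20.6
scene fixture 0.71 [296 214] 3819 z [-0. 10. 78.] med [570.  33.  10.] all [556.3  81.9] [370. 181.] 81.9 top [554.9  57.6] [306.4  74.8] 77.7
scene rack 0.67 [324 164] 250 z [-3.  6. 14.] med [525. 362.   6.] all [513.5 379.9] [ 50.3 187. ] 89.2 top [513.3 377.5] [ 46.3 187. ] 89.9
scene bar0 0.71 [326 155] 183 z [-0. 37. 84.] med [516. 373.  37.] all [500.7 415.6] [ 46.9 120.5] 17.2 top [516.7 378.3] [13.5  8.4] 56.3
scene bar0 0.67 [313 148] 143 z [ 7. 40. 84.] med [455. 371.  40.] all [451.2 377.5] [34.1 33.2] 1.7 top [455.2 376.7] [ 9.7 16. ] 44.1
scene bar0 0.54 [342 156] 142 z [13. 43. 84.] med [577. 369.  43.] all [571.4 414. ] [ 32.9 108.8] 4.4 top [575. 376.] [10.8  5.8] 24.2
scene handle_grip 0.49 [262 212] 111 z [  0.  83. 127.] med [520. -63.  83.] all [494.9 -20.7] [ 23.7 121.9] 32.0 top [515.3 -60.1] [ 8.7 13.1] 31.9
scene sample0 0.98 [318 301] 939 z [-1. 37. 59.] med [ 778. -215.   37.] all [ 773.1 -194.9] [110.7  76.5] 35.8
[... 2324 characters left out ...]
y 0.75 [156 261] 940 z [ 11.  93. 124.] med [719. 281.  93.] all [731.8 271.4] [51.1 54.3] 39.0 top [734.9 271.5] [49.1 48.6] 23.8
side hammer 0.73 [415 187] 781 z [ 2. 24. 31.] med [ 320. -379.   24.] all [ 336.1 -445. ] [ 95.7 280.4] 24.8 top [ 334.  -437.4] [ 86.4 256.1] 23.7
side brush 0.73 [300 307] 953 z [ 8. 20. 24.] med [385. 164.  20.] all [388.  130.9] [ 45.1 204.7] 4.3 top [386.1 133. ] [ 40.2 199.8] 5.7
side wrench 0.75 [192 227] 401 z [ 1.  9. 13.] med [770. 134.   9.] all [770.4 129.8] [168.8  36.7] 83.8 top [769.7 130.2] [168.4  33. ] 84.8
side wrench 0.37 [298 308] 980 z [ 4. 20. 24.] med [384. 165.  20.] all [388.4 133.7] [ 45.2 198.9] 5.5 top [387.  133.6] [ 41.4 198.6] 6.5
```

```bash
cat >> h.py <<'E'
def pose():
    o=get_obs(); M=R.from_rotvec(o['orientation']).as_matrix()
    return o, M, np.degrees(np.arctan2(M[1,0],M[0,0]))
def to(x,y,z,a):
    "turn (az) to be made first, then shifts in the turned tool frame, cm"
    o,M,b=pose(); d=np.array([x,y,z])-o['ee_pos']; c,s=np.cos(np.radians(a)),np.sin(np.radians(a))
    da=(a-b+90)%180-90
    print(f"az {-da:.2f} | tx {(c*d[0]+s*d[1])/10:.3f} ty {(s*d[0]-c*d[1])/10:.3f} tz {-d[2]/10:.3f} (if az taken; yaw end {b+da:.1f}; flip sign of tx,ty if {abs(((b+da-a+180)%360)-180)>90}) q6 {o['qpos'][5]:.2f} tilt {np.degrees(np.arccos(-M[2,2])):.2f}")
E
python3 -m inch '[{"az":-10.7},{"az":-10.7},{"az":-10.7},{"az":-10.7},{"az":-10.7},{"az":-10.7},{"az":-10.7}]'
python3 -m inch '[{"tx":2.96,"ty":-5.1,"tz":-0.9},{"tx":2.96,"ty":-5.1,"tz":-0.9},{"tx":2.96,"ty":-5.1,"tz":-0.9},{"tx":2.96,"ty":-5.1,"tz":-0.9},{"tx":2.96,"ty":-5.1,"tz":-0.9},{"tx":2.96,"ty":-5.1,"tz":-0.9},{"tx":2.96,"ty":-5.1,"tz":-0.9},{"tx":2.96,"ty":-5.1,"tz":-0.9},{"tx":2.96,"ty":-5.1,"tz":-0.9},{"tx":2.96,"ty":-5.1,"tz":-0.9},{"tx":2.96,"ty":-5.1,"tz":-0.9},{"tx":2.96,"ty":-5.1,"tz":-0.9}]'
python3 - <<'E'
from h import *
to(540,60,330,0)
E
```

```text
az -75.63 | tx 38.485 ty -66.543 tz -10.733 (if az taken; yaw end -0.0; flip sign of tx,ty if False) q6 -0.02 tilt 0.00$[0]: bad value
$[0]: bad value
```

```bash
python3 -m inch '[{"tx":0,"ty":0,"tz":0,"ax":0,"ay":0,"az":-10,"jaw":1},{"tx":0,"ty":0,"tz":0,"ax":0,"ay":0,"az":-10,"jaw":1}]'; echo; python3 -m inch '[{"tx":0,"ty":0,"tz":0,"ax":0,"ay":0,"az":-10}]'
```

```text
t: 1.5
ee_pos: [155.1, -605.4, 222.7]
orientation: [2.783, -1.458, -0.0]
ft_force: [0.5, 0.2, 0.3]
width: 87.9
$[0]: bad value
```

```bash
python3 -m inch '[{"tx":0,"ty":0,"tz":0,"ax":0,"ay":0,"az":-10.7,"jaw":1},{"tx":0,"ty":0,"tz":0,"ax":0,"ay":0,"az":-10.7,"jaw":1},{"tx":0,"ty":0,"tz":0,"ax":0,"ay":0,"az":-10.7,"jaw":1},{"tx":0,"ty":0,"tz":0,"ax":0,"ay":0,"az":-10.7,"jaw":1},{"tx":0,"ty":0,"tz":0,"ax":0,"ay":0,"az":-10.7,"jaw":1}]'
python3 -m inch '[{"tx":2.96,"ty":-5.1,"tz":-0.9,"ax":0,"ay":0,"az":0,"jaw":1},{"tx":2.96,"ty":-5.1,"tz":-0.9,"ax":0,"ay":0,"az":0,"jaw":1},{"tx":2.96,"ty":-5.1,"tz":-0.9,"ax":0,"ay":0,"az":0,"jaw":1},{"tx":2.96,"ty":-5.1,"tz":-0.9,"ax":0,"ay":0,"az":0,"jaw":1},{"tx":2.96,"ty":-5.1,"tz":-0.9,"ax":0,"ay":0,"az":0,"jaw":1},{"tx":2.96,"ty":-5.1,"tz":-0.9,"ax":0,"ay":0,"az":0,"jaw":1},{"tx":2.96,"ty":-5.1,"tz":-0.9,"ax":0,"ay":0,"az":0,"jaw":1},{"tx":2.96,"ty":-5.1,"tz":-0.9,"ax":0,"ay":0,"az":0,"jaw":1},{"tx":2.96,"ty":-5.1,"tz":-0.9,"ax":0,"ay":0,"az":0,"jaw":1},{"tx":2.96,"ty":-5.1,"tz":-0.9,"ax":0,"ay":0,"az":0,"jaw":1},{"tx":2.96,"ty":-5.1,"tz":-0.9,"ax":0,"ay":0,"az":0,"jaw":1},{"tx":2.96,"ty":-5.1,"tz":-0.9,"ax":0,"ay":0,"az":0,"jaw":1}]'
python3 - <<'E'
from h import *
to(540,60,330,0)
im,d,W=cloud('wrist'); cv2.imwrite('pics/w1.png',im[:,:,::-1]); np.savez('w1.npz',im=im,d=d,W=W)
K=viewer.get_calibration('wrist'); print(K, -R.from_rotvec(np.ravel(K['rvec'])).as_matrix().T@np.ravel(K['tvec']))
E
```

```text
t: 2.12
ee_pos: [155.1, -605.4, 222.7]
orientation: [-3.141, 0.049, 0.0]
ft_force: [0.0, -0.2, -0.3]
width: 88.0
t: 3.62
ee_pos: [533.6, -5.2, 331.2]
orientation: [3.141, -0.058, 0.001]
ft_force: [0.9, -0.4, 0.6]
width: 87.8
az -2.11 | tx 0.635 ty -6.516 tz 0.125 (if az taken; yaw end 0.0; flip sign of tx,ty if False) q6 0.01 tilt 0.04
{'fx': 325.19226210127806, 'fy': 325.19226210127806, 'cx': 275.6597524678959, 'cy': 210.0896880908654, 'rvec': array([-2.85242130e+00,  5.20568003e-02,  1.04385930e-03]), 'tvec': array([-538.30331455,  -47.45115301,  499.92232373])} [539.21679528  77.55124303 495.15194892]
```

View pics/w1.png

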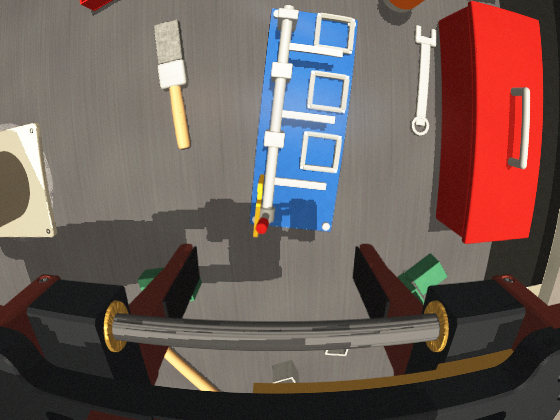

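```bash
cat >> h.py <<'E'
from scipy.optimize import minimize
def fit_fixture(W, g):
    P=W.reshape(-1,3); P=P[~np.isnan(P).any(1)]
    c=np.array([g[0],g[1]]); P=P[(np.hypot(*(P[:,:2]-c).T)<260)&(P[:,2]<32)&(P[:,2]>-10)]
    def cost(p):
        a=np.radians(p[2]); c,s=np.cos(a),np.sin(a); d=P[:,:2]-p[:2]
        x=d[:,0]*c+d[:,1]*s; y=-d[:,0]*s+d[:,1]*c
        H=np.where((x>-95)&(x<35)&(y>-185)&(y<150),10.,0.)
        for n in (-60,30,120):
            m=np.maximum(abs(x),abs(y-n)); H=np.where((m>21.5)&(m<27.5),21.5,H)
        return np.minimum(abs(P[:,2]-p[3]-H),6).mean()
    best=None
    for a0 in (-10,-6,-2):
        r=minimize(cost,[g[0],g[1],a0,0],method='Nelder-Mead',options=dict(initial_simplex=np.array([[g[0],g[1],a0,0]]*5)+np.vstack([np.zeros(4),np.diag([12,12,4,2])]),xatol=.02,fatol=1e-5,maxiter=600))
        if best is None or r.fun<best.fun: best=r
    return best
E
python3 - <<'E'
from h import *
# guess from handle pivot ~ (515,-60): origin = pivot + R(-8)(70,155)
a=np.radians(-8); c,s=np.cos(a),np.sin(a); g=np.array([515,-60])+np.array([c*70-s*155,s*70+c*155]); print(g)
f=np.load('w1.npz'); r=fit_fixture(f['W'],g); print('wrist',r.x.round(2),r.fun)
for cam in ['scene','side']:
    f=np.load(cam+'0.npz'); _,_,W=cloud(cam,f['im'],f['d']); r=fit_fixture(W,g); print(cam,r.x.round(2),r.fun)
E
python3 -m inch '[{"tx":0,"ty":-6,"tz":0,"ax":0,"ay":0,"az":0,"jaw":1},{"tx":0,"ty":-6,"tz":0,"ax":0,"ay":0,"az":0,"jaw":1},{"tx":0,"ty":-6,"tz":0,"ax":0,"ay":0,"az":0,"jaw":1},{"tx":0,"ty":0,"tz":0,"ax":0,"ay":0,"az":0,"jaw":1}]'
python3 - <<'E'
from h import *
im,d,W=cloud('wrist'); cv2.imwrite('pics/w2.png',im[:,:,::-1]); np.savez('w2.npz',im=im,d=d,W=W)
r=fit_fixture(W,(571,84)); print('wrist',r.x.round(2),r.fun)
for th in ['rack','bar0','handle_grip']:
    for m in masks_of('wrist',th)[:3]:
        p=W[m['pixels']]; p=p[~np.isnan(p).any(1)]; z=p[:,2]; q=p[z>np.percentile(z,98)-5]
        print(th,round(m['score'],2),np.int32(m['location']),np.percentile(z,[2,98]).round(0),*rect(p),'top',*rect(q))
E
```

```text
[605.89059546  83.74943359]
wrist [ 6.0894e+02  7.7060e+01 -8.2600e+00  3.4000e-01] 1.2290694098579285
scene [609.09  78.03  -8.48  -1.5 ] 1.971834495467393
side [611.17  76.28  -8.32   2.17] 2.0014654300831918
t: 4.18
ee_pos: [539.3, 176.3, 330.5]
orientation: [-3.141, 0.051, -0.0]
ft_force: [-0.2, -0.6, -0.2]
width: 87.7
wrist [ 6.0848e+02  7.7080e+01 -8.1700e+00  2.0000e-01] 1.2166932084060826
rack 0.77 [261  39] [ 1. 16.] [510.5 381.2] [190.6  46. ] 0.2 top [511.3 381.7] [ 45.3 185.8] 89.9
bar0 0.83 [208  34] [ 3. 90.] [450.5 391.1] [33.  51.5] 0.1 top [450.5 381.9] [12.1 11.8] 4.5
bar0 0.73 [252  25] [18. 90.] [512.4 388.9] [49.8 32.6] 89.3 top [512.2 380.7] [11.7 11.3] 86.5
bar0 0.65 [295  26] [16. 90.] [572.8 389.6] [32.2 49.5] 2.2 top [573.3 381.1] [12.2  9.9] 87.8
handle_grip 0.45 [286 243] [65. 74.] [572.   76.8] [279.   82.1] 81.6 top [572.4  79.3] [274.   81.7] 81.7
```

View pics/w2.png

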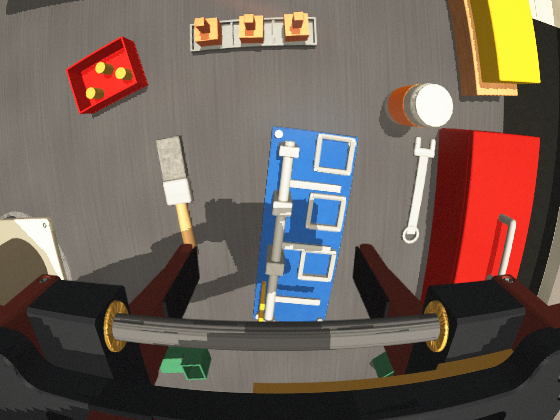

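The fixture origin comes out at (608.7, 77.1) with yaw −8.2°. The rack stands at (511, 381.5) with yaw 0, and the bars are at x = 450, 512 and 574. Now the tubes.

```bash
python3 -m inch '[{"tx":0.5,"ty":6.0,"tz":0.9,"ax":0,"ay":0,"az":0,"jaw":1},{"tx":0.5,"ty":6.0,"tz":0.9,"ax":0,"ay":0,"az":0,"jaw":1},{"tx":0.5,"ty":6.0,"tz":0.9,"ax":0,"ay":0,"az":0,"jaw":1},{"tx":0.5,"ty":6.0,"tz":0.9,"ax":0,"ay":0,"az":0,"jaw":1},{"tx":0.5,"ty":6.0,"tz":0.9,"ax":0,"ay":0,"az":0,"jaw":1},{"tx":0.5,"ty":6.0,"tz":0.9,"ax":0,"ay":0,"az":0,"jaw":1},{"tx":0.5,"ty":6.0,"tz":0.9,"ax":0,"ay":0,"az":0,"jaw":1},{"tx":0.5,"ty":6.0,"tz":0.9,"ax":0,"ay":0,"az":0,"jaw":1},{"tx":0.5,"ty":6.0,"tz":0.9,"ax":0,"ay":0,"az":0,"jaw":1},{"tx":0.5,"ty":6.0,"tz":0.9,"ax":0,"ay":0,"az":0,"jaw":1},{"tx":0,"ty":0,"tz":0,"ax":0,"ay":0,"az":0,"jaw":1}]'
python3 - <<'E'
from h import *
im,d,W=cloud('wrist'); cv2.imwrite('pics/w3.png',im[:,:,::-1])
for m in masks_of('wrist','tube0'):
        p=W[m['pixels']]; p=p[~np.isnan(p).any(1)]; z=p[:,2]; q=p[z>np.percentile(z,98)-5]
        print(round(m['score'],2),np.int32(m['location']),np.percentile(z,[2,98]).round(0),*rect(p),'top',*rect(q))
        if m['score']>.5: c,s,a=rect(q); to(*c,150,a); to(*c,150,a-90)
E
```

```text
t: 5.75
ee_pos: [564.5, -434.0, 239.2]
orientation: [3.141, -0.069, -0.002]
ft_force: [-0.4, 0.6, 0.7]
width: 87.5
0.82 [341  80] [ 4. 52.] [ 632.5 -317.7] [41.1 40.7] 78.5 top [ 632.7 -317.9] [40.7 40.8] 79.9
az -82.22 | tx 12.222 ty 4.649 tz 9.018 (if az taken; yaw end 79.9; flip sign of tx,ty if False) q6 -0.63 tilt 0.07
az 7.78 | tx 4.649 ty -12.222 tz 9.018 (if az taken; yaw end -10.1; flip sign of tx,ty if False) q6 -0.63 tilt 0.07
0.62 [250 180] [-0. 51.] [ 534.9 -420.9] [50.9 50.8] 20.6 top [ 538.1 -414.5] [40.3 41. ] 20.4
az -22.72 | tx -2.025 ty -2.415 tz 9.018 (if az taken; yaw end 20.4; flip sign of tx,ty if False) q6 -0.63 tilt 0.07
az 67.28 | tx -2.415 ty 2.025 tz 9.018 (if az taken; yaw end -69.6; flip sign of tx,ty if False) q6 -0.63 tilt 0.07
```

```bash
python3 -m inch '[{"tx":0,"ty":0,"tz":0,"ax":0,"ay":0,"az":7.8,"jaw":1},{"tx":1.55,"ty":-4.07,"tz":0,"ax":0,"ay":0,"az":0,"jaw":1},{"tx":1.55,"ty":-4.07,"tz":0,"ax":0,"ay":0,"az":0,"jaw":1},{"tx":1.55,"ty":-4.07,"tz":0,"ax":0,"ay":0,"az":0,"jaw":1},{"tx":0,"ty":0,"tz":5,"ax":0,"ay":0,"az":0,"jaw":1},{"tx":0,"ty":0,"tz":5,"ax":0,"ay":0,"az":0,"jaw":1},{"tx":0,"ty":0,"tz":5,"ax":0,"ay":0,"az":0,"jaw":1},{"tx":0,"ty":0,"tz":0,"ax":0,"ay":0,"az":0,"jaw":1}]'
python3 - <<'E'
from h import *
to(632.6,-317.8,20,-10.1)
E
```

```text
t: 6.85
ee_pos: [631.0, -313.9, 87.3]
orientation: [-3.127, 0.27, 0.012]
ft_force: [-1.1, -0.7, -1.0]
width: 87.9
az 0.22 | tx 0.224 ty 0.359 tz 6.730 (if az taken; yaw end -10.1; flip sign of tx,ty if False) q6 -0.31 tilt 0.46
```

```bash
python3 -m inch '[{"tx":0.2,"ty":0.36,"tz":0,"ax":0,"ay":0,"az":0.2,"jaw":1},{"tx":0,"ty":0,"tz":3,"ax":0,"ay":0,"az":0,"jaw":1},{"tx":0,"ty":0,"tz":3.7,"ax":0,"ay":0,"az":0,"jaw":1},{"tx":0,"ty":0,"tz":0,"ax":0,"ay":0,"az":0,"jaw":1}]'
python3 - <<'E'
from h import *
to(632.6,-317.8,20,-10.1)
E
```

```text
t: 7.35
ee_pos: [635.1, -320.2, 24.0]
orientation: [-3.129, 0.278, 0.002]
ft_force: [-1.5, -0.1, 0.6]
width: 88.0
az -0.04 | tx -0.287 ty -0.193 tz 0.400 (if az taken; yaw end -10.1; flip sign of tx,ty if False) q6 -0.31 tilt 0.06
```

```bash
python3 -m inch '[{"tx":-0.2,"ty":-0.15,"tz":0.4,"ax":0,"ay":0,"az":0,"jaw":1},{"tx":0,"ty":0,"tz":0,"ax":0,"ay":0,"az":0,"jaw":1},{"tx":0,"ty":0,"tz":0,"ax":0,"ay":0,"az":0,"jaw":1},{"tx":0,"ty":0,"tz":0,"ax":0,"ay":0,"az":0,"jaw":1}]'
python3 - <<'E'
from h import *
to(632.6,-317.8,20,-10.1)
E
```

```text
t: 7.85
ee_pos: [634.1, -318.7, 20.4]
orientation: [3.129, -0.277, 0.002]
ft_force: [0.6, 0.1, 0.6]
width: 87.9
az -0.03 | tx -0.163 ty -0.058 tz 0.044 (if az taken; yaw end -10.1; flip sign of tx,ty if False) q6 -0.31 tilt 0.06
```

```bash
python3 -m inch '[{"tx":-0.1,"ty":-0.05,"tz":0,"ax":0,"ay":0,"az":0,"jaw":0},{"tx":0,"ty":0,"tz":0,"ax":0,"ay":0,"az":0,"jaw":0},{"tx":0,"ty":0,"tz":0,"ax":0,"ay":0,"az":0,"jaw":0},{"tx":0,"ty":0,"tz":0,"ax":0,"ay":0,"az":0,"jaw":0},{"tx":0,"ty":0,"tz":0,"ax":0,"ay":0,"az":0,"jaw":0},{"tx":0,"ty":0,"tz":0,"ax":0,"ay":0,"az":0,"jaw":0}]'
python3 -m inch '[{"tx":0,"ty":0,"tz":-1,"ax":0,"ay":0,"az":0,"jaw":0},{"tx":0,"ty":0,"tz":-4,"ax":0,"ay":0,"az":0,"jaw":0},{"tx":0,"ty":0,"tz":-4,"ax":0,"ay":0,"az":0,"jaw":0},{"tx":0,"ty":0,"tz":-4,"ax":0,"ay":0,"az":0,"jaw":0},{"tx":0,"ty":0,"tz":0,"ax":0,"ay":0,"az":0,"jaw":0}]'
python3 - <<'E'
from h import *
to(613,106.8,150,-8.2)
E
```

```text
t: 8.6
ee_pos: [632.8, -317.8, 19.6]
orientation: [-3.129, 0.277, 0.0]
ft_force: [-0.1, -0.1, 0.2]
width: 40.0
t: 9.22
ee_pos: [635.0, -318.9, 154.2]
orientation: [3.126, -0.277, 0.011]
ft_force: [-0.5, -0.0, -1.8]
width: 39.5
az -1.93 | tx -8.251 ty -41.819 tz 0.416 (if az taken; yaw end -8.2; flip sign of tx,ty if False) q6 -0.31 tilt 0.43
```

```bash
python3 -m inch '[{"tx":0,"ty":0,"tz":0,"ax":0,"ay":0,"az":-1.9,"jaw":0},{"tx":-1.03,"ty":-5.23,"tz":0,"ax":0,"ay":0,"az":0,"jaw":0},{"tx":-1.03,"ty":-5.23,"tz":0,"ax":0,"ay":0,"az":0,"jaw":0},{"tx":-1.03,"ty":-5.23,"tz":0,"ax":0,"ay":0,"az":0,"jaw":0},{"tx":-1.03,"ty":-5.23,"tz":0,"ax":0,"ay":0,"az":0,"jaw":0},{"tx":-1.03,"ty":-5.23,"tz":0,"ax":0,"ay":0,"az":0,"jaw":0},{"tx":-1.03,"ty":-5.23,"tz":0,"ax":0,"ay":0,"az":0,"jaw":0},{"tx":-1.03,"ty":-5.23,"tz":0,"ax":0,"ay":0,"az":0,"jaw":0},{"tx":-1.03,"ty":-5.23,"tz":0,"ax":0,"ay":0,"az":0,"jaw":0},{"tx":0,"ty":0,"tz":0,"ax":0,"ay":0,"az":0,"jaw":0},{"tx":0,"ty":0,"tz":0,"ax":0,"ay":0,"az":0,"jaw":0},{"tx":0,"ty":0,"tz":0,"ax":0,"ay":0,"az":0,"jaw":0}]'
python3 - <<'E'
from h import *
to(613,106.8,60,-8.2)
im,d,W=cloud('wrist'); r=fit_fixture(W,(608.7,77)); print(r.x.round(2),r.fun)
cv2.imwrite('pics/w4.png',im[:,:,::-1])
E
```

```text
t: 10.72
ee_pos: [610.8, 106.8, 148.9]
orientation: [3.133, -0.227, -0.002]
ft_force: [0.3, 0.1, -2.3]
width: 39.8
az -0.09 | tx 0.218 ty -0.032 tz 8.889 (if az taken; yaw end -8.2; flip sign of tx,ty if False) q6 0.30 tilt 0.08
[ 6.0869e+02  7.6530e+01 -8.2800e+00  3.2000e-01] 1.2344214360538468
```

View pics/w4.png

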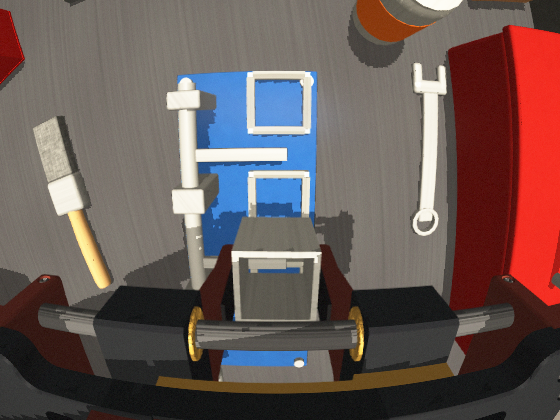

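The tube hangs square in the jaws at about (275,285) and the nest's rim shows behind it at (278,190). The fixture fit agrees with the earlier one to 0.5 mm.

```bash
python3 -m inch '[{"tx":0.2,"ty":-0.02,"tz":3,"ax":0,"ay":0,"az":0,"jaw":0},{"tx":0,"ty":0,"tz":3,"ax":0,"ay":0,"az":0,"jaw":0},{"tx":0,"ty":0,"tz":3,"ax":0,"ay":0,"az":0,"jaw":0},{"tx":0,"ty":0,"tz":0,"ax":0,"ay":0,"az":0,"jaw":0},{"tx":0,"ty":0,"tz":0,"ax":0,"ay":0,"az":0,"jaw":0},{"tx":0,"ty":0,"tz":0,"ax":0,"ay":0,"az":0,"jaw":0},{"tx":0,"ty":0,"tz":0,"ax":0,"ay":0,"az":0,"jaw":0}]'
python3 - <<'E'
from h import *
to(613,106.6,29.5,-8.2)
E
```

```text
t: 11.65
ee_pos: [613.9, 108.1, 60.8]
orientation: [-3.133, 0.226, -0.003]
ft_force: [-0.2, 0.1, -2.1]
width: 39.6
az -0.03 | tx -0.066 ty 0.159 tz 3.134 (if az taken; yaw end -8.2; flip sign of tx,ty if False) q6 0.30 tilt 0.11
```

```bash
python3 -m inch '[{"tx":-0.06,"ty":0.13,"tz":0.5,"ax":0,"ay":0,"az":0,"jaw":0},{"tx":0,"ty":0,"tz":0.6,"ax":0,"ay":0,"az":0,"jaw":0},{"tx":0,"ty":0,"tz":0.6,"ax":0,"ay":0,"az":0,"jaw":0},{"tx":0,"ty":0,"tz":0.5,"ax":0,"ay":0,"az":0,"jaw":0},{"tx":0,"ty":0,"tz":0.5,"ax":0,"ay":0,"az":0,"jaw":0},{"tx":0,"ty":0,"tz":0.4,"ax":0,"ay":0,"az":0,"jaw":0},{"tx":0,"ty":0,"tz":0,"ax":0,"ay":0,"az":0,"jaw":0},{"tx":0,"ty":0,"tz":0,"ax":0,"ay":0,"az":0,"jaw":0},{"tx":0,"ty":0,"tz":0,"ax":0,"ay":0,"az":0,"jaw":0}]'
python3 - <<'E'
from h import *
to(613,106.6,29.5,-8.2)
E
```

```text
t: 12.78
ee_pos: [612.4, 106.9, 29.6]
orientation: [-3.133, 0.226, 0.0]
ft_force: [-3.6, -1.5, 7.7]
width: 40.2
az -0.03 | tx 0.067 ty 0.016 tz 0.005 (if az taken; yaw end -8.2; flip sign of tx,ty if False) q6 0.30 tilt 0.00
```

```bash
python3 -m inch '[{"tx":0,"ty":0,"tz":0,"ax":0,"ay":0,"az":0,"jaw":0.65},{"tx":0,"ty":0,"tz":0,"ax":0,"ay":0,"az":0,"jaw":0.65},{"tx":0,"ty":0,"tz":0,"ax":0,"ay":0,"az":0,"jaw":0.65},{"tx":0,"ty":0,"tz":0,"ax":0,"ay":0,"az":0,"jaw":0.65},{"tx":0,"ty":0,"tz":-2,"ax":0,"ay":0,"az":0,"jaw":0.65},{"tx":0,"ty":0,"tz":-4,"ax":0,"ay":0,"az":0,"jaw":0.65},{"tx":0,"ty":0,"tz":-6,"ax":0,"ay":0,"az":0,"jaw":1},{"tx":0,"ty":0,"tz":-6,"ax":0,"ay":0,"az":0,"jaw":1}]'
python3 -m inch '[{"tx":0.14,"ty":5.7,"tz":0,"ax":0,"ay":0,"az":0,"jaw":1},{"tx":0.14,"ty":5.7,"tz":0,"ax":0,"ay":0,"az":0,"jaw":1},{"tx":0.14,"ty":5.7,"tz":0,"ax":0,"ay":0,"az":0,"jaw":1},{"tx":0.14,"ty":5.7,"tz":0,"ax":0,"ay":0,"az":0,"jaw":1},{"tx":0.14,"ty":5.7,"tz":0,"ax":0,"ay":0,"az":0,"jaw":1},{"tx":0.14,"ty":5.7,"tz":0,"ax":0,"ay":0,"az":0,"jaw":1},{"tx":0.14,"ty":5.7,"tz":0,"ax":0,"ay":0,"az":0,"jaw":1},{"tx":0.14,"ty":5.7,"tz":0,"ax":0,"ay":0,"az":0,"jaw":1},{"tx":0.14,"ty":5.7,"tz":0,"ax":0,"ay":0,"az":0,"jaw":1},{"tx":0.14,"ty":5.7,"tz":0,"ax":0,"ay":0,"az":0,"jaw":1},{"tx":0,"ty":0,"tz":0,"ax":0,"ay":0,"az":0,"jaw":1},{"tx":0,"ty":0,"tz":0,"ax":0,"ay":0,"az":0,"jaw":1}]'
python3 - <<'E'
from h import *
im,d,W=cloud('wrist'); cv2.imwrite('pics/w5.png',im[:,:,::-1])
for m in masks_of('wrist','tube0'):
        p=W[m['pixels']]; p=p[~np.isnan(p).any(1)]; z=p[:,2]; q=p[z>np.percentile(z,98)-5]
        print(round(m['score'],2),np.int32(m['location']),np.percentile(z,[2,98]).round(0),*rect(p),'top',*rect(q))
        if m['score']>.4: c,s,a=rect(q); to(*c,20,a); to(*c,20,a-90)
im,d,W=cloud('scene')
for m in masks_of('scene','tube0')[:4]:
        p=W[m['pixels']]; p=p[~np.isnan(p).any(1)]; z=p[:,2]; q=p[z>np.percentile(z,98)-5]
        print(round(m['score'],2),np.int32(m['location']),np.percentile(z,[2,98]).round(0),'top',*rect(q))
E
```

```text
t: 13.78
ee_pos: [612.2, 106.8, 211.7]
orientation: [-3.133, 0.225, -0.001]
ft_force: [1.2, -0.6, -0.6]
width: 73.4
t: 15.28
ee_pos: [544.4, -458.9, 209.4]
orientation: [-3.133, 0.226, -0.0]
ft_force: [1.0, -0.3, 0.7]
width: 87.8
0.91 [253 158] [ 0. 52.] [ 536.  -418.8] [48.4 48. ] 19.5 top [ 538.3 -414.5] [40.5 40.5] 21.3
az -29.46 | tx 0.959 ty -4.285 tz 18.925 (if az taken; yaw end 21.3; flip sign of tx,ty if False) q6 -0.57 tilt 0.01
az 60.54 | tx -4.285 ty -0.959 tz 18.925 (if az taken; yaw end -68.7; flip sign of tx,ty if False) q6 -0.57 tilt 0.01
0.86 [194 315] [-1. 50.] top [ 539.4 -414.5] [39.4 41.8] 21.0
0.76 [316 205] [13. 65.] top [611.9  93.2] [59.3 36.4] 59.7
0.64 [132 297] [ 5. 26.] top [ 367. -453.] [106.3 285.3] 58.2
```

```bash
python3 -m inch '[{"tx":0,"ty":0,"tz":0,"ax":0,"ay":0,"az":-9.7,"jaw":1},{"tx":0,"ty":0,"tz":0,"ax":0,"ay":0,"az":-9.7,"jaw":1},{"tx":0,"ty":0,"tz":0,"ax":0,"ay":0,"az":-9.7,"jaw":1},{"tx":0.95,"ty":-4.28,"tz":0,"ax":0,"ay":0,"az":0,"jaw":1},{"tx":0,"ty":0,"tz":6,"ax":0,"ay":0,"az":0,"jaw":1},{"tx":0,"ty":0,"tz":4,"ax":0,"ay":0,"az":0,"jaw":1},{"tx":0,"ty":0,"tz":2,"ax":0,"ay":0,"az":0,"jaw":1},{"tx":0,"ty":0,"tz":0,"ax":0,"ay":0,"az":0,"jaw":1},{"tx":0,"ty":0,"tz":0,"ax":0,"ay":0,"az":0,"jaw":1},{"tx":0,"ty":0,"tz":0,"ax":0,"ay":0,"az":0,"jaw":1}]'
python3 - <<'E'
from h import *
to(538.3,-414.5,20,20.9)
E
```

```text
t: 16.73
ee_pos: [539.2, -416.7, 90.5]
orientation: [3.088, 0.568, 0.003]
ft_force: [-0.2, -0.7, 0.9]
width: 88.2
az -0.04 | tx -0.005 ty -0.237 tz 7.054 (if az taken; yaw end 20.9; flip sign of tx,ty if False) q6 -1.04 tilt 0.17
```

```bash
python3 -m inch '[{"tx":0,"ty":-0.2,"tz":3,"ax":0,"ay":0,"az":0,"jaw":1},{"tx":0,"ty":0,"tz":2.5,"ax":0,"ay":0,"az":0,"jaw":1},{"tx":0,"ty":0,"tz":1.5,"ax":0,"ay":0,"az":0,"jaw":1},{"tx":0,"ty":0,"tz":0,"ax":0,"ay":0,"az":0,"jaw":1},{"tx":0,"ty":0,"tz":0,"ax":0,"ay":0,"az":0,"jaw":1},{"tx":0,"ty":0,"tz":0,"ax":0,"ay":0,"az":0,"jaw":1},{"tx":0,"ty":0,"tz":0,"ax":0,"ay":0,"az":0,"jaw":1}]'
python3 - <<'E'
from h import *
to(538.3,-414.5,20,20.9)
E
```

```text
t: 17.6
ee_pos: [537.9, -414.4, 19.5]
orientation: [3.089, 0.569, 0.001]
ft_force: [0.5, -0.8, 0.4]
width: 87.8
az -0.03 | tx 0.032 ty 0.027 tz -0.054 (if az taken; yaw end 20.9; flip sign of tx,ty if False) q6 -1.04 tilt 0.07
```

```bash
python3 -m inch '[{"tx":0,"ty":0,"tz":0,"ax":0,"ay":0,"az":0,"jaw":0},{"tx":0,"ty":0,"tz":0,"ax":0,"ay":0,"az":0,"jaw":0},{"tx":0,"ty":0,"tz":0,"ax":0,"ay":0,"az":0,"jaw":0},{"tx":0,"ty":0,"tz":0,"ax":0,"ay":0,"az":0,"jaw":0},{"tx":0,"ty":0,"tz":0,"ax":0,"ay":0,"az":0,"jaw":0},{"tx":0,"ty":0,"tz":-1,"ax":0,"ay":0,"az":0,"jaw":0},{"tx":0,"ty":0,"tz":-4.5,"ax":0,"ay":0,"az":0,"jaw":0},{"tx":0,"ty":0,"tz":-5,"ax":0,"ay":0,"az":0,"jaw":0},{"tx":0,"ty":0,"tz":-4.5,"ax":0,"ay":0,"az":9.7,"jaw":0},{"tx":0,"ty":0,"tz":0,"ax":0,"ay":0,"az":9.7,"jaw":0},{"tx":0,"ty":0,"tz":0,"ax":0,"ay":0,"az":9.7,"jaw":0},{"tx":0,"ty":0,"tz":0,"ax":0,"ay":0,"az":0,"jaw":0}]'
python3 -m inch '[{"tx":0,"ty":-5.6,"tz":0,"ax":0,"ay":0,"az":0,"jaw":0},{"tx":0,"ty":-5.6,"tz":0,"ax":0,"ay":0,"az":0,"jaw":0},{"tx":0,"ty":-5.6,"tz":0,"ax":0,"ay":0,"az":0,"jaw":0},{"tx":0,"ty":-5.6,"tz":0,"ax":0,"ay":0,"az":0,"jaw":0},{"tx":0,"ty":-5.6,"tz":0,"ax":0,"ay":0,"az":0,"jaw":0},{"tx":0,"ty":-5.6,"tz":0,"ax":0,"ay":0,"az":0,"jaw":0},{"tx":0,"ty":-5.6,"tz":0,"ax":0,"ay":0,"az":0,"jaw":0},{"tx":0,"ty":-5.6,"tz":0,"ax":0,"ay":0,"az":0,"jaw":0},{"tx":0,"ty":-5.6,"tz":0,"ax":0,"ay":0,"az":0,"jaw":0},{"tx":0,"ty":-5.6,"tz":0,"ax":0,"ay":0,"az":0,"jaw":0},{"tx":0,"ty":-5.6,"tz":0,"ax":0,"ay":0,"az":0,"jaw":0}]'
python3 -m inch '[{"tx":0,"ty":0,"tz":0,"ax":0,"ay":0,"az":0,"jaw":0},{"tx":0,"ty":0,"tz":0,"ax":0,"ay":0,"az":0,"jaw":0},{"tx":0,"ty":0,"tz":0,"ax":0,"ay":0,"az":0,"jaw":0},{"tx":0,"ty":0,"tz":0,"ax":0,"ay":0,"az":0,"jaw":0}]'
python3 - <<'E'
from h import *
to(625.8,195.6,60,-8.2)
E
```

```text
t: 19.1
ee_pos: [537.4, -413.9, 169.1]
orientation: [3.134, -0.223, 0.0]
ft_force: [-0.2, -0.3, -2.1]
width: 40.2
t: 20.48
ee_pos: [625.7, 197.5, 168.8]
orientation: [3.134, -0.219, -0.0]
ft_force: [0.8, 0.2, -1.4]
width: 39.8
t: 20.98
ee_pos: [625.8, 194.3, 168.8]
orientation: [3.133, -0.227, -0.0]
ft_force: [0.1, 0.7, -2.3]
width: 40.2
az -0.10 | tx -0.016 ty -0.133 tz 10.877 (if az taken; yaw end -8.2; flip sign of tx,ty if False) q6 0.43 tilt 0.01
```

```bash
python3 -m inch '[{"tx":0,"ty":-0.1,"tz":4,"ax":0,"ay":0,"az":0,"jaw":0},{"tx":0,"ty":0,"tz":4,"ax":0,"ay":0,"az":0,"jaw":0},{"tx":0,"ty":0,"tz":2.9,"ax":0,"ay":0,"az":0,"jaw":0},{"tx":0,"ty":0,"tz":0,"ax":0,"ay":0,"az":0,"jaw":0},{"tx":0,"ty":0,"tz":0,"ax":0,"ay":0,"az":0,"jaw":0},{"tx":0,"ty":0,"tz":0,"ax":0,"ay":0,"az":0,"jaw":0},{"tx":0,"ty":0,"tz":0,"ax":0,"ay":0,"az":0,"jaw":0}]'
python3 - <<'E'
from h import *
to(625.8,195.6,29.5,-8.2)
E
```

```text
t: 21.85
ee_pos: [626.6, 196.8, 61.0]
orientation: [-3.133, 0.225, -0.003]
ft_force: [-0.5, -0.0, -1.7]
width: 39.3
az -0.03 | tx -0.065 ty 0.128 tz 3.151 (if az taken; yaw end -8.2; flip sign of tx,ty if False) q6 0.43 tilt 0.12
```

```bash
python3 -m inch '[{"tx":-0.05,"ty":0.08,"tz":0.5,"ax":0,"ay":0,"az":0,"jaw":0},{"tx":0,"ty":0,"tz":0.6,"ax":0,"ay":0,"az":0,"jaw":0},{"tx":0,"ty":0,"tz":0.6,"ax":0,"ay":0,"az":0,"jaw":0},{"tx":0,"ty":0,"tz":0.5,"ax":0,"ay":0,"az":0,"jaw":0},{"tx":0,"ty":0,"tz":0.5,"ax":0,"ay":0,"az":0,"jaw":0},{"tx":0,"ty":0,"tz":0.4,"ax":0,"ay":0,"az":0,"jaw":0},{"tx":0,"ty":0,"tz":0,"ax":0,"ay":0,"az":0,"jaw":0},{"tx":0,"ty":0,"tz":0,"ax":0,"ay":0,"az":0,"jaw":0},{"tx":0,"ty":0,"tz":0,"ax":0,"ay":0,"az":0,"jaw":0}]'
python3 - <<'E'
from h import *
to(625.8,195.6,29.5,-8.2)
E
```

```text
t: 22.98
ee_pos: [625.4, 195.9, 28.7]
orientation: [-3.133, 0.226, -0.0]
ft_force: [-0.4, 0.0, 0.3]
width: 40.0
az -0.03 | tx 0.043 ty 0.022 tz -0.076 (if az taken; yaw end -8.2; flip sign of tx,ty if False) q6 0.43 tilt 0.02
```

```bash
python3 -m inch '[{"tx":0,"ty":0,"tz":0,"ax":0,"ay":0,"az":0,"jaw":0.65},{"tx":0,"ty":0,"tz":0,"ax":0,"ay":0,"az":0,"jaw":0.65},{"tx":0,"ty":0,"tz":0,"ax":0,"ay":0,"az":0,"jaw":0.65},{"tx":0,"ty":0,"tz":0,"ax":0,"ay":0,"az":0,"jaw":0.65},{"tx":0,"ty":0,"tz":-2,"ax":0,"ay":0,"az":0,"jaw":0.65},{"tx":0,"ty":0,"tz":-4,"ax":0,"ay":0,"az":0,"jaw":0.65},{"tx":0,"ty":0,"tz":-6,"ax":0,"ay":0,"az":0,"jaw":0.65},{"tx":0,"ty":4,"tz":-4,"ax":0,"ay":0,"az":-8,"jaw":0.65},{"tx":0,"ty":5,"tz":-4,"ax":0,"ay":0,"az":0,"jaw":0.65},{"tx":0,"ty":5,"tz":-3,"ax":0,"ay":0,"az":0,"jaw":0.65},{"tx":0,"ty":0,"tz":0,"ax":0,"ay":0,"az":0,"jaw":0.65},{"tx":0,"ty":0,"tz":0,"ax":0,"ay":0,"az":0,"jaw":0.65}]'
python3 -m inch '[{"tx":0,"ty":0,"tz":0,"ax":0,"ay":0,"az":0,"jaw":0.65},{"tx":0,"ty":0,"tz":0,"ax":0,"ay":0,"az":0,"jaw":0.65},{"tx":0,"ty":0,"tz":0,"ax":0,"ay":0,"az":0,"jaw":0.65}]'
python3 - <<'E'
from h import *
im,d,W=cloud('wrist'); cv2.imwrite('pics/w6.png',im[:,:,::-1])
for th in ['tube0','bar0']:
  for m in masks_of('wrist',th):
        if m['score']<.35: continue
        p=W[m['pixels']]; p=p[~np.isnan(p).any(1)]; z=p[:,2]; q=p[z>np.percentile(z,98)-5]
        print(th,round(m['score'],2),np.int32(m['location']),np.percentile(z,[2,98]).round(0),*rect(p),'top',*rect(q), np.median(q[:,2]).round(1))
to(512,381.3,120,0)
r=fit_fixture(W,(608.7,77)); print(r.x.round(2),r.fun)
E
```

```text
t: 24.48
ee_pos: [618.9, 57.7, 258.3]
orientation: [-3.141, 0.007, -0.001]
ft_force: [0.5, -0.1, 0.1]
width: 57.1
t: 24.85
ee_pos: [618.9, 58.2, 257.1]
orientation: [3.142, -0.005, -0.002]
ft_force: [0.5, 0.1, -0.6]
width: 57.4
tube0 0.9 [269 154] [12. 62.] [612.5 107.5] [40.  44.5] 83.8 top [612.2 106.8] [39.8 39.8] 80.8 60.3
tube0 0.86 [280  54] [11. 62.] [625.6 198.8] [50.1 45.5] 82.4 top [625.3 194.7] [40.8 40.6] 81.6 60.4
az -0.21 | tx -10.709 ty -32.352 tz 13.746 (if az taken; yaw end -0.0; flip sign of tx,ty if False) q6 0.08 tilt 0.02
[ 6.0856e+02  7.6480e+01 -8.3100e+00  3.1000e-01] 1.181953078107035
```

View pics/w6.png

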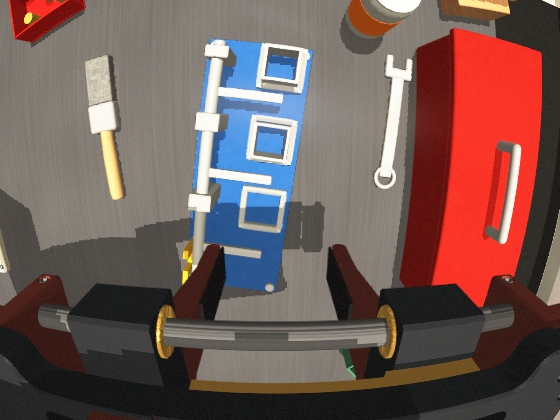

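Both tubes are seated, with tops at z = 60.3 and centres within 1.5 mm of nests 1 and 2, and pictured at (272,140) and (283,68). Now the bars.

```bash
python3 -m inch '[{"tx":-0.75,"ty":-5.38,"tz":0,"ax":0,"ay":0,"az":0,"jaw":0.5},{"tx":-0.75,"ty":-5.38,"tz":0,"ax":0,"ay":0,"az":0,"jaw":0.5},{"tx":-0.75,"ty":-5.38,"tz":0,"ax":0,"ay":0,"az":0,"jaw":0.5},{"tx":-0.75,"ty":-5.38,"tz":0,"ax":0,"ay":0,"az":0,"jaw":0.5},{"tx":-0.75,"ty":-5.38,"tz":0,"ax":0,"ay":0,"az":0,"jaw":0.5},{"tx":-0.75,"ty":-5.38,"tz":0,"ax":0,"ay":0,"az":0,"jaw":0.5},{"tx":0,"ty":0,"tz":5,"ax":0,"ay":0,"az":0,"jaw":0.5},{"tx":0,"ty":0,"tz":5,"ax":0,"ay":0,"az":0,"jaw":0.5},{"tx":0,"ty":0,"tz":2.5,"ax":0,"ay":0,"az":0,"jaw":0.5},{"tx":0,"ty":0,"tz":0,"ax":0,"ay":0,"az":0,"jaw":0.5},{"tx":0,"ty":0,"tz":0,"ax":0,"ay":0,"az":0,"jaw":0.5},{"tx":0,"ty":0,"tz":0,"ax":0,"ay":0,"az":0,"jaw":0.5}]'
python3 - <<'E'
from h import *
to(573.6,381.4,57,0)
E
```

```text
t: 26.5
ee_pos: [576.4, 381.0, 134.6]
orientation: [-3.14, 0.007, -0.004]
ft_force: [-0.5, -0.8, 1.2]
width: 43.9
az -0.24 | tx -0.284 ty -0.039 tz 7.764 (if az taken; yaw end 0.0; flip sign of tx,ty if False) q6 0.57 tilt 0.17
```

```bash
python3 -m inch '[{"tx":-0.2,"ty":-0.03,"tz":3,"ax":0,"ay":0,"az":0,"jaw":0.5},{"tx":0,"ty":0,"tz":3,"ax":0,"ay":0,"az":0,"jaw":0.5},{"tx":0,"ty":0,"tz":1.7,"ax":0,"ay":0,"az":0,"jaw":0.5},{"tx":0,"ty":0,"tz":0,"ax":0,"ay":0,"az":0,"jaw":0.5},{"tx":0,"ty":0,"tz":0,"ax":0,"ay":0,"az":0,"jaw":0.5},{"tx":0,"ty":0,"tz":0,"ax":0,"ay":0,"az":0,"jaw":0.5}]'
python3 - <<'E'
from h import *
to(573.6,381.4,57,0)
E
```

```text
t: 27.25
ee_pos: [574.2, 381.3, 57.1]
orientation: [-3.14, 0.006, -0.003]
ft_force: [0.2, 0.3, 0.4]
width: 44.3
az -0.23 | tx -0.063 ty -0.014 tz 0.012 (if az taken; yaw end 0.0; flip sign of tx,ty if False) q6 0.57 tilt 0.12
```

```bash
python3 -m inch '[{"tx":0,"ty":0,"tz":0,"ax":0,"ay":0,"az":0,"jaw":0},{"tx":0,"ty":0,"tz":0,"ax":0,"ay":0,"az":0,"jaw":0},{"tx":0,"ty":0,"tz":0,"ax":0,"ay":0,"az":0,"jaw":0},{"tx":0,"ty":0,"tz":0,"ax":0,"ay":0,"az":0,"jaw":0},{"tx":0,"ty":0,"tz":0,"ax":0,"ay":0,"az":0,"jaw":0},{"tx":0,"ty":0,"tz":-1,"ax":0,"ay":0,"az":0,"jaw":0},{"tx":0,"ty":0,"tz":-3,"ax":0,"ay":0,"az":0,"jaw":0},{"tx":0,"ty":0,"tz":-5,"ax":0,"ay":0,"az":0,"jaw":0},{"tx":0,"ty":0,"tz":-3,"ax":0,"ay":0,"az":8.1,"jaw":0},{"tx":0,"ty":0,"tz":0,"ax":0,"ay":0,"az":0,"jaw":0}]'
python3 -m inch '[{"tx":1.94,"ty":4.42,"tz":0,"ax":0,"ay":0,"az":0,"jaw":0},{"tx":1.94,"ty":4.42,"tz":0,"ax":0,"ay":0,"az":0,"jaw":0},{"tx":1.94,"ty":4.42,"tz":0,"ax":0,"ay":0,"az":0,"jaw":0},{"tx":1.94,"ty":4.42,"tz":0,"ax":0,"ay":0,"az":0,"jaw":0},{"tx":0,"ty":0,"tz":0,"ax":0,"ay":0,"az":0,"jaw":0},{"tx":0,"ty":0,"tz":0,"ax":0,"ay":0,"az":0,"jaw":0},{"tx":0,"ty":0,"tz":0,"ax":0,"ay":0,"az":0,"jaw":0},{"tx":0,"ty":0,"tz":0,"ax":0,"ay":0,"az":0,"jaw":0}]'
python3 - <<'E'
from h import *
to(625.5,195.2,120,-8.2)
im,d,W=cloud('wrist'); cv2.imwrite('pics/w7.png',im[:,:,::-1])
E
```

```text
t: 28.5
ee_pos: [574.9, 381.7, 178.8]
orientation: [-3.13, 0.226, -0.007]
ft_force: [-0.3, 0.3, -2.7]
width: 11.6
t: 29.5
ee_pos: [624.2, 195.7, 175.4]
orientation: [3.133, -0.225, -0.001]
ft_force: [-0.1, 0.6, -2.8]
width: 11.5
az -0.02 | tx 0.139 ty 0.026 tz 5.542 (if az taken; yaw end -8.2; flip sign of tx,ty if False) q6 0.43 tilt 0.02
```

View pics/w7.png

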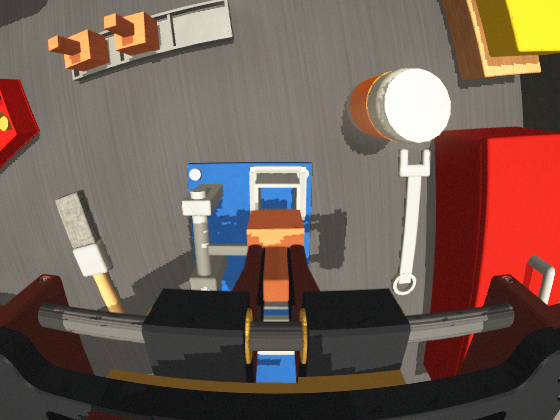

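The bar hangs square at (276,240) over the tube in nest 2, whose rim is at (278,185). I lower it to just above the tube.

```bash
python3 -m inch '[{"tx":0.1,"ty":0.02,"tz":2.5,"ax":0,"ay":0,"az":0,"jaw":0},{"tx":0,"ty":0,"tz":2.2,"ax":0,"ay":0,"az":0,"jaw":0},{"tx":0,"ty":0,"tz":0.7,"ax":0,"ay":0,"az":0,"jaw":0},{"tx":0,"ty":0,"tz":0,"ax":0,"ay":0,"az":0,"jaw":0},{"tx":0,"ty":0,"tz":0,"ax":0,"ay":0,"az":0,"jaw":0},{"tx":0,"ty":0,"tz":0,"ax":0,"ay":0,"az":0,"jaw":0},{"tx":0,"ty":0,"tz":0,"ax":0,"ay":0,"az":0,"jaw":0},{"tx":0,"ty":0,"tz":0,"ax":0,"ay":0,"az":0,"jaw":0}]'
python3 - <<'E'
from h import *
to(625.5,195.2,64,-8.2)
E
```

```text
t: 30.55
ee_pos: [625.7, 194.3, 122.0]
orientation: [-3.133, 0.228, -0.001]
ft_force: [-0.1, -1.0, -1.9]
width: 11.8
az -0.13 | tx -0.030 ty -0.090 tz 5.800 (if az taken; yaw end -8.2; flip sign of tx,ty if False) q6 0.43 tilt 0.02
```

```bash
python3 -m inch '[{"tx":-0.01,"ty":-0.06,"tz":0.5,"ax":0,"ay":0,"az":0,"jaw":0},{"tx":0,"ty":0,"tz":0.5,"ax":0,"ay":0,"az":0,"jaw":0},{"tx":0,"ty":0,"tz":0.5,"ax":0,"ay":0,"az":0,"jaw":0},{"tx":0,"ty":0,"tz":0.5,"ax":0,"ay":0,"az":0,"jaw":0},{"tx":0,"ty":0,"tz":0.4,"ax":0,"ay":0,"az":0,"jaw":0},{"tx":0,"ty":0,"tz":0,"ax":0,"ay":0,"az":0,"jaw":0},{"tx":0,"ty":0,"tz":0,"ax":0,"ay":0,"az":0,"jaw":0}]'
python3 - <<'E'
from h import *
to(625.5,195.2,64,-8.2)
E
```

```text
t: 31.42
ee_pos: [625.4, 194.8, 97.6]
orientation: [3.133, -0.228, -0.001]
ft_force: [-0.4, -0.4, -2.9]
width: 12.1
az -0.13 | tx 0.002 ty -0.040 tz 3.364 (if az taken; yaw end -8.2; flip sign of tx,ty if False) q6 0.43 tilt 0.02
```

Going in freely. The rest of the way:

```bash
python3 -m inch '[{"tx":0,"ty":0,"tz":0.5,"ax":0,"ay":0,"az":0,"jaw":0},{"tx":0,"ty":0,"tz":0.6,"ax":0,"ay":0,"az":0,"jaw":0},{"tx":0,"ty":0,"tz":0.6,"ax":0,"ay":0,"az":0,"jaw":0},{"tx":0,"ty":0,"tz":0.6,"ax":0,"ay":0,"az":0,"jaw":0},{"tx":0,"ty":0,"tz":0.6,"ax":0,"ay":0,"az":0,"jaw":0},{"tx":0,"ty":0,"tz":0.4,"ax":0,"ay":0,"az":0,"jaw":0},{"tx":0,"ty":0,"tz":0,"ax":0,"ay":0,"az":0,"jaw":0},{"tx":0,"ty":0,"tz":0,"ax":0,"ay":0,"az":0,"jaw":0}]'
python3 - <<'E'
from h import *
to(625.5,195.2,64,-8.2)
E
```

```text
t: 32.42
ee_pos: [625.5, 194.9, 64.7]
orientation: [-3.133, 0.228, 0.0]
ft_force: [-0.5, -0.9, -2.5]
width: 12.0
az -0.13 | tx -0.005 ty -0.029 tz 0.071 (if az taken; yaw end -8.2; flip sign of tx,ty if False) q6 0.43 tilt 0.01
```

```bash
python3 -m inch '[{"tx":0,"ty":0,"tz":0.1,"ax":0,"ay":0,"az":0,"jaw":0},{"tx":0,"ty":0,"tz":0,"ax":0,"ay":0,"az":0,"jaw":0},{"tx":0,"ty":0,"tz":0,"ax":0,"ay":0,"az":0,"jaw":0.4},{"tx":0,"ty":0,"tz":0,"ax":0,"ay":0,"az":0,"jaw":0.4},{"tx":0,"ty":0,"tz":0,"ax":0,"ay":0,"az":0,"jaw":0.4},{"tx":0,"ty":0,"tz":-2,"ax":0,"ay":0,"az":0,"jaw":0.4},{"tx":0,"ty":0,"tz":-4,"ax":0,"ay":0,"az":0,"jaw":0.4},{"tx":0,"ty":0,"tz":-4,"ax":0,"ay":0,"az":-8.1,"jaw":0.5}]'
python3 -m inch '[{"tx":-2.84,"ty":-4.65,"tz":0,"ax":0,"ay":0,"az":0,"jaw":0.5},{"tx":-2.84,"ty":-4.65,"tz":0,"ax":0,"ay":0,"az":0,"jaw":0.5},{"tx":-2.84,"ty":-4.65,"tz":0,"ax":0,"ay":0,"az":0,"jaw":0.5},{"tx":-2.84,"ty":-4.65,"tz":0,"ax":0,"ay":0,"az":0,"jaw":0.5},{"tx":0,"ty":0,"tz":2.5,"ax":0,"ay":0,"az":0,"jaw":0.5},{"tx":0,"ty":0,"tz":0,"ax":0,"ay":0,"az":0,"jaw":0.5},{"tx":0,"ty":0,"tz":0,"ax":0,"ay":0,"az":0,"jaw":0.5},{"tx":0,"ty":0,"tz":0,"ax":0,"ay":0,"az":0,"jaw":0.5},{"tx":0,"ty":0,"tz":0,"ax":0,"ay":0,"az":0,"jaw":0.5}]'
python3 - <<'E'
from h import *
to(512,381.3,57,0)
E
```

```text
t: 33.42
ee_pos: [625.7, 194.9, 166.1]
orientation: [-3.141, 0.002, -0.001]
ft_force: [1.1, -0.4, 0.1]
width: 41.6
t: 34.55
ee_pos: [513.4, 381.0, 139.5]
orientation: [-3.141, 0.008, -0.001]
ft_force: [-0.0, -0.4, -0.7]
width: 43.7
az -0.29 | tx -0.139 ty -0.029 tz 8.248 (if az taken; yaw end 0.0; flip sign of tx,ty if False) q6 0.62 tilt 0.06
```

```bash
python3 -m inch '[{"tx":-0.1,"ty":-0.02,"tz":3.2,"ax":0,"ay":0,"az":0,"jaw":0.5},{"tx":0,"ty":0,"tz":3,"ax":0,"ay":0,"az":0,"jaw":0.5},{"tx":0,"ty":0,"tz":2,"ax":0,"ay":0,"az":0,"jaw":0.5},{"tx":0,"ty":0,"tz":0,"ax":0,"ay":0,"az":0,"jaw":0.5},{"tx":0,"ty":0,"tz":0,"ax":0,"ay":0,"az":0,"jaw":0.5},{"tx":0,"ty":0,"tz":0,"ax":0,"ay":0,"az":0,"jaw":0.5},{"tx":0,"ty":0,"tz":0,"ax":0,"ay":0,"az":0,"jaw":0.5}]'
python3 -m inch '[{"tx":0,"ty":0,"tz":0,"ax":0,"ay":0,"az":0,"jaw":0},{"tx":0,"ty":0,"tz":0,"ax":0,"ay":0,"az":0,"jaw":0},{"tx":0,"ty":0,"tz":0,"ax":0,"ay":0,"az":0,"jaw":0},{"tx":0,"ty":0,"tz":0,"ax":0,"ay":0,"az":0,"jaw":0},{"tx":0,"ty":0,"tz":0,"ax":0,"ay":0,"az":0,"jaw":0},{"tx":0,"ty":0,"tz":-1,"ax":0,"ay":0,"az":0,"jaw":0},{"tx":0,"ty":0,"tz":-3,"ax":0,"ay":0,"az":0,"jaw":0},{"tx":0,"ty":0,"tz":-5,"ax":0,"ay":0,"az":0,"jaw":0},{"tx":0,"ty":0,"tz":-4,"ax":0,"ay":0,"az":7.9,"jaw":0},{"tx":0,"ty":0,"tz":0,"ax":0,"ay":0,"az":0,"jaw":0}]'
python3 -m inch '[{"tx":2.31,"ty":4.29,"tz":0,"ax":0,"ay":0,"az":0,"jaw":0},{"tx":2.31,"ty":4.29,"tz":0,"ax":0,"ay":0,"az":0,"jaw":0},{"tx":2.31,"ty":4.29,"tz":0,"ax":0,"ay":0,"az":0,"jaw":0},{"tx":2.31,"ty":4.29,"tz":0,"ax":0,"ay":0,"az":0,"jaw":0},{"tx":2.31,"ty":4.29,"tz":0,"ax":0,"ay":0,"az":0,"jaw":0},{"tx":2.31,"ty":4.29,"tz":0,"ax":0,"ay":0,"az":0,"jaw":0},{"tx":0,"ty":0,"tz":0,"ax":0,"ay":0,"az":0,"jaw":0},{"tx":0,"ty":0,"tz":0,"ax":0,"ay":0,"az":0,"jaw":0},{"tx":0,"ty":0,"tz":0,"ax":0,"ay":0,"az":0,"jaw":0},{"tx":0,"ty":0,"tz":0,"ax":0,"ay":0,"az":0,"jaw":0}]'
python3 - <<'E'
from h import *
to(612.6,106.8,120,-8.2)
im,d,W=cloud('wrist'); cv2.imwrite('pics/w8.png',im[:,:,::-1])
for th in ['tube0','bar0']:
  for m in masks_of('wrist',th):
        if m['score']<.35: continue
        p=W[m['pixels']]; p=p[~np.isnan(p).any(1)]; z=p[:,2]; q=p[z>np.percentile(z,98)-5]
        print(th,round(m['score'],2),np.int32(m['location']),np.percentile(z,[2,98]).round(0),*rect(p),'top',*rect(q), np.median(q[:,2]).round(1))
E
```

```text
t: 35.42
ee_pos: [512.2, 381.9, 57.7]
orientation: [-3.141, 0.006, -0.002]
ft_force: [-0.5, 0.6, 1.0]
width: 43.8
t: 36.67
ee_pos: [513.5, 382.8, 190.6]
orientation: [-3.129, 0.222, -0.008]
ft_force: [0.6, -0.4, -3.1]
width: 11.8
t: 37.92
ee_pos: [612.1, 108.2, 186.5]
orientation: [3.134, -0.22, -0.001]
ft_force: [0.9, -1.1, -2.8]
width: 11.8
az 0.18 | tx 0.072 ty 0.127 tz 6.649 (if az taken; yaw end -8.2; flip sign of tx,ty if False) q6 0.30 tilt 0.02
tube0 0.79 [258  98] [33. 62.] [625.4 194.7] [39.3 40.3] 82.0 top [625.4 194.7] [39.3 40.3] 82.0 60.4
bar0 0.61 [276 102] [55. 97.] [624.9 196.2] [31.8 33.2] 82.2 top [625.7 195.7] [11.  11.5] 81.9 96.2
bar0 0.58 [279 237] [146. 220.] [612.4 112.9] [22.3 32.2] 80.9 top [611.9 108. ] [12.6 11.6] 81.0 218.9
```

View pics/w8.png

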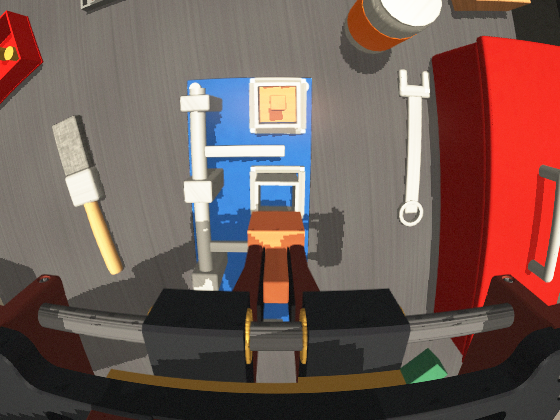

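The first bar is fully down: its top is at 96.2, in the tube seen at (278,103). The second bar hangs over the tube in nest 1. I lower it.

```bash
python3 -m inch '[{"tx":0.05,"ty":0.1,"tz":3.0,"ax":0,"ay":0,"az":0.1,"jaw":0},{"tx":0,"ty":0,"tz":2.5,"ax":0,"ay":0,"az":0,"jaw":0},{"tx":0,"ty":0,"tz":1.0,"ax":0,"ay":0,"az":0,"jaw":0},{"tx":0,"ty":0,"tz":0,"ax":0,"ay":0,"az":0,"jaw":0},{"tx":0,"ty":0,"tz":0,"ax":0,"ay":0,"az":0,"jaw":0},{"tx":0,"ty":0,"tz":0,"ax":0,"ay":0,"az":0,"jaw":0},{"tx":0,"ty":0,"tz":0,"ax":0,"ay":0,"az":0,"jaw":0},{"tx":0,"ty":0,"tz":0,"ax":0,"ay":0,"az":0,"jaw":0}]'
python3 - <<'E'
from h import *
to(612.6,106.8,64,-8.2)
E
```

```text
t: 39.08
ee_pos: [613.0, 106.1, 122.0]
orientation: [-3.133, 0.225, -0.001]
ft_force: [0.2, 0.8, -2.9]
width: 11.7
az -0.03 | tx -0.049 ty -0.068 tz 5.804 (if az taken; yaw end -8.2; flip sign of tx,ty if False) q6 0.30 tilt 0.03
```

```bash
python3 -m inch '[{"tx":-0.03,"ty":-0.05,"tz":0.5,"ax":0,"ay":0,"az":0,"jaw":0},{"tx":0,"ty":0,"tz":0.5,"ax":0,"ay":0,"az":0,"jaw":0},{"tx":0,"ty":0,"tz":0.5,"ax":0,"ay":0,"az":0,"jaw":0},{"tx":0,"ty":0,"tz":0.5,"ax":0,"ay":0,"az":0,"jaw":0},{"tx":0,"ty":0,"tz":0.4,"ax":0,"ay":0,"az":0,"jaw":0},{"tx":0,"ty":0,"tz":0,"ax":0,"ay":0,"az":0,"jaw":0},{"tx":0,"ty":0,"tz":0,"ax":0,"ay":0,"az":0,"jaw":0}]'
python3 - <<'E'
from h import *
to(612.6,106.8,64,-8.2)
E
```

```text
t: 39.95
ee_pos: [612.7, 106.6, 97.8]
orientation: [-3.133, 0.225, -0.0]
ft_force: [-0.3, -0.1, -2.6]
width: 11.8
az -0.03 | tx -0.018 ty -0.018 tz 3.382 (if az taken; yaw end -8.2; flip sign of tx,ty if False) q6 0.30 tilt 0.01
```

```bash
python3 -m inch '[{"tx":0,"ty":0,"tz":0.5,"ax":0,"ay":0,"az":0,"jaw":0},{"tx":0,"ty":0,"tz":0.6,"ax":0,"ay":0,"az":0,"jaw":0},{"tx":0,"ty":0,"tz":0.6,"ax":0,"ay":0,"az":0,"jaw":0},{"tx":0,"ty":0,"tz":0.6,"ax":0,"ay":0,"az":0,"jaw":0},{"tx":0,"ty":0,"tz":0.6,"ax":0,"ay":0,"az":0,"jaw":0},{"tx":0,"ty":0,"tz":0.5,"ax":0,"ay":0,"az":0,"jaw":0},{"tx":0,"ty":0,"tz":0,"ax":0,"ay":0,"az":0,"jaw":0},{"tx":0,"ty":0,"tz":0,"ax":0,"ay":0,"az":0,"jaw":0},{"tx":0,"ty":0,"tz":0,"ax":0,"ay":0,"az":0,"jaw":0}]'
python3 -m inch '[{"tx":0,"ty":0,"tz":0,"ax":0,"ay":0,"az":0,"jaw":0.4},{"tx":0,"ty":0,"tz":0,"ax":0,"ay":0,"az":0,"jaw":0.4},{"tx":0,"ty":0,"tz":0,"ax":0,"ay":0,"az":0,"jaw":0.4},{"tx":0,"ty":0,"tz":-2,"ax":0,"ay":0,"az":0,"jaw":0.4},{"tx":0,"ty":0,"tz":-4,"ax":0,"ay":0,"az":0,"jaw":0.4},{"tx":0,"ty":0,"tz":-6,"ax":0,"ay":0,"az":0,"jaw":0.4},{"tx":0,"ty":0,"tz":-6,"ax":0,"ay":0,"az":0,"jaw":0.4}]'
python3 -m inch '[{"tx":-1.0,"ty":4.4,"tz":0,"ax":0,"ay":0,"az":0,"jaw":0},{"tx":-1.0,"ty":4.4,"tz":0,"ax":0,"ay":0,"az":0,"jaw":0},{"tx":-1.0,"ty":4.4,"tz":0,"ax":0,"ay":0,"az":0,"jaw":0},{"tx":-1.0,"ty":4.4,"tz":0,"ax":0,"ay":0,"az":0,"jaw":0},{"tx":-1.0,"ty":4.4,"tz":0,"ax":0,"ay":0,"az":0,"jaw":0},{"tx":-1.0,"ty":4.4,"tz":0,"ax":0,"ay":0,"az":0,"jaw":0},{"tx":-1.0,"ty":4.4,"tz":0,"ax":0,"ay":0,"az":0,"jaw":0},{"tx":0,"ty":0,"tz":0,"ax":0,"ay":0,"az":0,"jaw":0},{"tx":0,"ty":0,"tz":0,"ax":0,"ay":0,"az":0,"jaw":0},{"tx":0,"ty":0,"tz":0,"ax":0,"ay":0,"az":0,"jaw":0}]'
python3 - <<'E'
from h import *
o=pose(); print(o[0]['qpos'])
im,d,W=cloud('wrist'); cv2.imwrite('pics/w9.png',im[:,:,::-1]); np.savez('w9.npz',W=W,im=im)
for th in ['tube0','bar0','handle_grip']:
  for m in masks_of('wrist',th):
        if m['score']<.3: continue
        p=W[m['pixels']]; p=p[~np.isnan(p).any(1)]; z=p[:,2]; q=p[z>np.percentile(z,98)-5]
        print(th,round(m['score'],2),np.int32(m['location']),np.percentile(z,[2,98]).round(0),*rect(p),'top',*rect(q), np.median(q[:,2]).round(1))
hsv=cv2.cvtColor(im,cv2.COLOR_RGB2HSV); P=W[((hsv[...,0]<6)|(hsv[...,0]>174))&(hsv[...,1]>170)&(hsv[...,2]>80)]
P=P[(np.hypot(P[:,0]-517,P[:,1]+67)<60)]
if len(P): print('red',len(P),P.min(0).round(1),P.max(0).round(1),np.nanmedian(P,0).round(1))
to(517,-66,95,-8.2)
E
```

```text
t: 41.08
ee_pos: [612.6, 106.6, 63.6]
orientation: [3.133, -0.225, -0.0]
ft_force: [0.6, -0.9, -1.5]
width: 11.7
t: 41.95
ee_pos: [612.5, 106.6, 246.9]
orientation: [-3.133, 0.225, -0.001]
ft_force: [0.5, 0.7, 0.6]
width: 35.0
t: 43.2
ee_pos: [499.7, -187.3, 244.1]
orientation: [-3.134, 0.223, -0.001]
ft_force: [1.2, -0.4, -0.8]
width: 0.3
[-3.80971238e-01  2.63070237e-01  1.81255533e+00  2.21998734e-04
  1.06550211e+00 -2.38714938e-01]
bar0 0.66 [478 176] [ 3. 61.] [ 797.9 -220.7] [122.4  89.4] 37.2 top [ 752.5 -227.8] [40.9 43. ] 36.9 59.5
handle_grip 0.94 [272  60] [ 69. 130.] [519.7 -48.6] [40.7 21.2] 81.6 top [514.1 -59.2] [13.  13.4] 44.2 129.0
red 226 [508.  -66.2 108.7] [520.7 -52.9 130.8] [514.7 -61.  128.8]
az 0.04 | tx -0.003 ty -12.272 tz 14.869 (if az taken; yaw end -8.2; flip sign of tx,ty if False) q6 -0.24 tilt 0.01
```

View pics/w9.png

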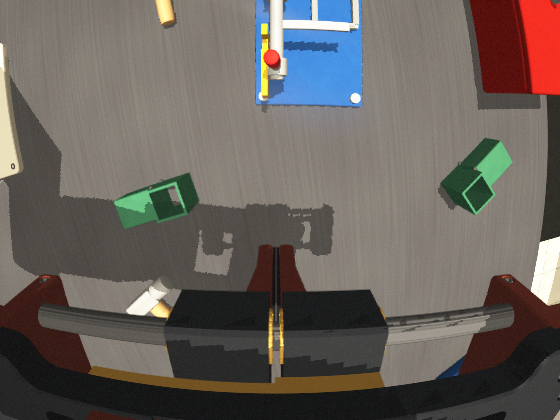

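The handle's red knob is at (272,58), upright, with its top at (514, −59, 129), so the slide stands about 7 mm across. Before clamping I check the loading from the side and scene cameras.

```bash
python3 - <<'E'
from h import *
c8,s8=np.cos(np.radians(-8.25)),np.sin(np.radians(-8.25))
out=[]
for cam in ['side','scene']:
  im,d,W=cloud(cam); out.append(im[130:300,160:360] if cam=='side' else im[150:270,220:380])
  D=W-np.array([608.6,76.7,0]); L=np.stack([D[...,0]*c8+D[...,1]*s8,-D[...,0]*s8+D[...,1]*c8,W[...,2]],-1)
  for n,y in ((1,30),(2,120)):
    q=L[(abs(L[...,0])<14)&(abs(L[...,1]-y)<14)&(L[...,2]>75)]; t=L[(abs(L[...,0])<24)&(abs(L[...,1]-y)<24)&(L[...,2]>54)&(L[...,2]<68)]
    print(cam,n,'grip',len(q),np.median(q[:,:2],0).round(1),q[:,2].max().round(1),'tube top rect',rect(t),np.median(t[:,2]).round(1))
  b=L[(abs(L[...,1])<150)&(abs(L[...,0]+5)<10)&(L[...,2]>58)&(L[...,2]<76)]
  for y in (-60,30,120):
    k=b[(b[:,1]>y-55)&(b[:,1]<y-25)]; print('arm',y,len(k),np.median(k,0).round(1) if len(k) else '')
cv2.imwrite('pics/c1.png',np.hstack([cv2.resize(o,(400,340 if i==0 else 300),interpolation=cv2.INTER_CUBIC)[:300] for i,o in enumerate(out)])[:,:,::-1])
E
```

```text
side 1 grip 53 [-3.  32.7] 101.7 tube top rect (array([-0.3, 30.6]), array([41.5, 41.8]), 88.7) 59.1
side 2 grip 56 [ -3.2 123. ] 100.8 tube top rect (array([  0. , 120.5]), array([41.4, 41.2]), 0.2) 59.1
arm -60 29 [ -4.5 -99.2  70.5]
arm 30 26 [-3.8 -8.4 70.5]
arm 120 31 [-4.9 80.9 70.5]
scene 1 grip 32 [ 2.2 27.4] 95.7 tube top rect (array([-1.4, 31. ]), array([44. , 41.8]), 89.0) 57.0
scene 2 grip 31 [  2.4 115.2] 96.8 tube top rect (array([  0.7, 119.1]), array([43.1, 40.8]), 88.9) 57.1
arm -60 21 [  -6.4 -102.3   66.5]
arm 30 23 [ -5.7 -12.5  66. ]
arm 120 19 [-5.2 78.  66.5]
```

View pics/c1.png

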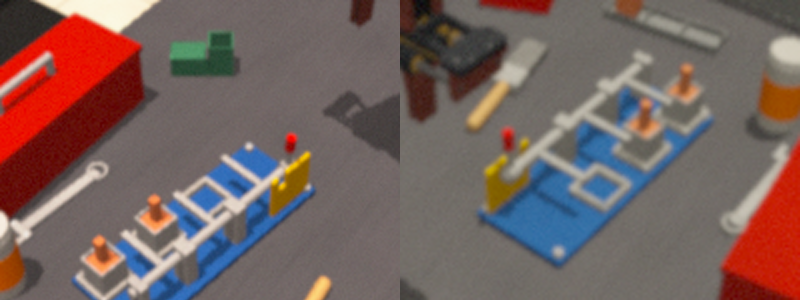

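Both tubes and bars are down and match each other, and the arms are open (about 7 mm). I go to the −y side of the handle with the fingers shut.

```bash
python3 -m inch '[{"tx":-0.1,"ty":-4.7,"tz":0,"ax":0,"ay":0,"az":0,"jaw":0},{"tx":-0.1,"ty":-4.7,"tz":0,"ax":0,"ay":0,"az":0,"jaw":0},{"tx":0,"ty":0,"tz":4,"ax":0,"ay":0,"az":0,"jaw":0},{"tx":0,"ty":0,"tz":4,"ax":0,"ay":0,"az":0,"jaw":0},{"tx":0,"ty":0,"tz":4,"ax":0,"ay":0,"az":0,"jaw":0},{"tx":0,"ty":0,"tz":2.6,"ax":0,"ay":0,"az":0,"jaw":0},{"tx":0,"ty":0,"tz":0,"ax":0,"ay":0,"az":0,"jaw":0},{"tx":0,"ty":0,"tz":0,"ax":0,"ay":0,"az":0,"jaw":0},{"tx":0,"ty":0,"tz":0,"ax":0,"ay":0,"az":0,"jaw":0},{"tx":0,"ty":0,"tz":0,"ax":0,"ay":0,"az":0,"jaw":0}]'
cat >> h.py <<'E'
def loc():
    o,M,b=pose(); c,s=np.cos(np.radians(-8.25)),np.sin(np.radians(-8.25)); d=o['ee_pos']-[608.6,76.7,0]
    print('local TCP',np.round([c*d[0]+s*d[1],-s*d[0]+c*d[1],d[2]],1),'yaw',round(b,2),'F',o['ft_force'].round(1))
E
python3 -c "
from h import *
loc()"
```

```text
t: 44.75
ee_pos: [511.4, -95.1, 98.7]
orientation: [3.133, -0.225, 0.003]
ft_force: [-0.2, 0.3, 0.8]
width: 0.8
local TCP [ -71.6 -183.9   98.7] yaw -8.23 F [-0.2  0.3  0.8]
```

```bash
python3 -m inch '[{"tx":0,"ty":-0.8,"tz":0,"ax":0,"ay":0,"az":0,"jaw":0},{"tx":0,"ty":-0.8,"tz":0,"ax":0,"ay":0,"az":0,"jaw":0},{"tx":0,"ty":-0.6,"tz":0,"ax":0,"ay":0,"az":0,"jaw":0},{"tx":0,"ty":-0.6,"tz":0,"ax":0,"ay":0,"az":0,"jaw":0},{"tx":0,"ty":-0.5,"tz":0,"ax":0,"ay":0,"az":0,"jaw":0},{"tx":0,"ty":-0.4,"tz":0,"ax":0,"ay":0,"az":0,"jaw":0},{"tx":0,"ty":-0.3,"tz":0,"ax":0,"ay":0,"az":0,"jaw":0},{"tx":0,"ty":-0.2,"tz":0,"ax":0,"ay":0,"az":0,"jaw":0},{"tx":0,"ty":0,"tz":0,"ax":0,"ay":0,"az":0,"jaw":0},{"tx":0,"ty":0,"tz":0,"ax":0,"ay":0,"az":0,"jaw":0}]'
python3 -c "
from h import *
loc()"
```

```text
t: 46.0
ee_pos: [516.7, -53.2, 97.6]
orientation: [-3.133, 0.226, 0.0]
ft_force: [0.4, -0.2, 1.1]
width: 0.4
local TCP [ -72.3 -141.7   97.6] yaw -8.24 F [ 0.4 -0.2  1.1]
```

```bash
python3 -m inch '[{"tx":0,"ty":-0.2,"tz":0,"ax":0,"ay":0,"az":0,"jaw":0},{"tx":0,"ty":-0.1,"tz":0,"ax":0,"ay":0,"az":0,"jaw":0},{"tx":0,"ty":0,"tz":0,"ax":0,"ay":0,"az":0,"jaw":0},{"tx":0,"ty":0,"tz":0,"ax":0,"ay":0,"az":0,"jaw":0}]'
python3 - <<'E'
from h import *
loc()
im,d,W=cloud('side'); cv2.imwrite('pics/s2.png',cv2.resize(im[180:320,180:360],(720,560),interpolation=cv2.INTER_CUBIC)[:,:,::-1])
c8,s8=np.cos(np.radians(-8.25)),np.sin(np.radians(-8.25))
D=W-np.array([608.6,76.7,0]); L=np.stack([D[...,0]*c8+D[...,1]*s8,-D[...,0]*s8+D[...,1]*c8,W[...,2]],-1)
for y in (-60,30,120):
    b=L[(abs(L[...,0]+45)<8)&(L[...,2]>60)&(L[...,2]<76)&(abs(L[...,1]-y+28)<40)]; print('arm',y,len(b),np.median(b,0).round(1) if len(b) else '')
E
```

```text
t: 46.5
ee_pos: [517.0, -51.2, 97.7]
orientation: [3.132, -0.225, -0.0]
ft_force: [-1.3, -7.7, 1.5]
width: 0.7
local TCP [ -72.3 -139.8   97.7] yaw -8.21 F [-1.3 -7.7  1.5]
arm -60 20 [-43.8 -74.8  69.6]
arm 30 23 [-45.1  14.7  70.2]
arm 120 25 [-45.4 105.1  71.3]
```

View pics/s2.png

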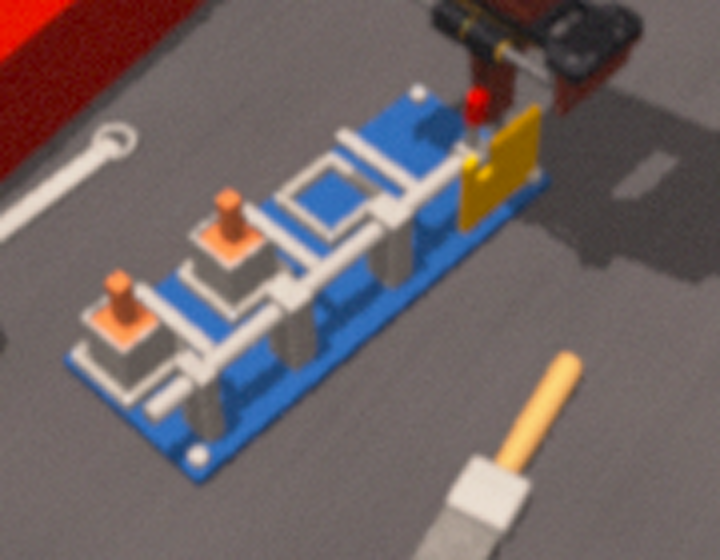

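The clamp is home: the arms lie about 15 mm from the nest centres with 7.7 N against the stop, the handle stands at (478,105) and its notch is at (487,175). Next I go round to the handle's +x side.

```bash
python3 -m inch '[{"tx":0,"ty":1.5,"tz":0,"ax":0,"ay":0,"az":0,"jaw":0},{"tx":0,"ty":0,"tz":-3,"ax":0,"ay":0,"az":0,"jaw":0},{"tx":0,"ty":0,"tz":-3,"ax":0,"ay":0,"az":0,"jaw":0},{"tx":3.5,"ty":0,"tz":0,"ax":0,"ay":0,"az":0,"jaw":0},{"tx":0,"ty":-3.1,"tz":0,"ax":0,"ay":0,"az":0,"jaw":0},{"tx":0,"ty":0,"tz":0,"ax":0,"ay":0,"az":0,"jaw":0},{"tx":0,"ty":0,"tz":2.5,"ax":0,"ay":0,"az":0,"jaw":0},{"tx":0,"ty":0,"tz":2.5,"ax":0,"ay":0,"az":0,"jaw":0},{"tx":0,"ty":0,"tz":0,"ax":0,"ay":0,"az":0,"jaw":0},{"tx":0,"ty":0,"tz":0,"ax":0,"ay":0,"az":0,"jaw":0},{"tx":0,"ty":0,"tz":0,"ax":0,"ay":0,"az":0,"jaw":0}]'
python3 -c "
from h import *
loc()"
```

```text
t: 47.92
ee_pos: [554.7, -39.8, 108.8]
orientation: [-3.133, 0.226, -0.003]
ft_force: [-0.1, -0.2, -0.3]
width: 0.3
local TCP [ -36.6 -123.1  108.8] yaw -8.24 F [-0.1 -0.2 -0.3]
```

```bash
python3 -m inch '[{"tx":-1.2,"ty":0,"tz":0,"ax":0,"ay":0,"az":0,"jaw":0},{"tx":-1.2,"ty":0,"tz":0,"ax":0,"ay":0,"az":0,"jaw":0},{"tx":-0.8,"ty":0,"tz":0,"ax":0,"ay":0,"az":0,"jaw":0},{"tx":-0.8,"ty":0,"tz":0,"ax":0,"ay":0,"az":0,"jaw":0},{"tx":-0.6,"ty":0,"tz":0.1,"ax":0,"ay":0,"az":0,"jaw":0},{"tx":-0.5,"ty":0,"tz":0.1,"ax":0,"ay":0,"az":0,"jaw":0},{"tx":-0.5,"ty":0,"tz":0.3,"ax":0,"ay":0,"az":0,"jaw":0},{"tx":-0.5,"ty":0,"tz":0.3,"ax":0,"ay":0,"az":0,"jaw":0},{"tx":-0.5,"ty":0,"tz":0.4,"ax":0,"ay":0,"az":0,"jaw":0},{"tx":0,"ty":0,"tz":0,"ax":0,"ay":0,"az":0,"jaw":0},{"tx":0,"ty":0,"tz":0,"ax":0,"ay":0,"az":0,"jaw":0}]'
python3 - <<'E'
from h import *
loc()
im,d,W=cloud('side')
hsv=cv2.cvtColor(im,cv2.COLOR_RGB2HSV); P=W[((hsv[...,0]<6)|(hsv[...,0]>174))&(hsv[...,1]>150)&(hsv[...,2]>60)]
c8,s8=np.cos(np.radians(-8.25)),np.sin(np.radians(-8.25))
D=P-np.array([608.6,76.7,0]); L=np.stack([D[:,0]*c8+D[:,1]*s8,-D[:,0]*s8+D[:,1]*c8,P[:,2]],-1)
L=L[(abs(L[:,0]+100)<60)&(abs(L[:,1]+123)<30)&(L[:,2]>40)]; print(len(L),L.min(0).round(1),L.max(0).round(1),np.median(L,0).round(1))
E
```

```text
t: 49.3
ee_pos: [488.2, -30.1, 95.5]
orientation: [-3.133, 0.226, 0.002]
ft_force: [1.0, -0.6, -0.2]
width: 0.3
local TCP [-103.8 -122.9   95.5] yaw -8.23 F [ 1.  -0.6 -0.2]
335 [-145.1 -148.6   88.1] [-90.1 -93.1 270.2] [-134.5 -112.5  235.9]
```

```bash
python3 -m inch '[{"tx":-0.5,"ty":0,"tz":0.5,"ax":0,"ay":0,"az":0,"jaw":0},{"tx":-0.3,"ty":0,"tz":0.6,"ax":0,"ay":0,"az":0,"jaw":0},{"tx":-0.2,"ty":0,"tz":0.4,"ax":0,"ay":0,"az":0,"jaw":0},{"tx":-0.1,"ty":0,"tz":0.4,"ax":0,"ay":0,"az":0,"jaw":0},{"tx":0,"ty":0,"tz":0.2,"ax":0,"ay":0,"az":0,"jaw":0},{"tx":0,"ty":0,"tz":0,"ax":0,"ay":0,"az":0,"jaw":0},{"tx":0,"ty":0,"tz":0,"ax":0,"ay":0,"az":0,"jaw":0}]'
python3 - <<'E'
from h import *
loc()
im,d,W=cloud('side'); cv2.imwrite('pics/s3.png',cv2.resize(im[180:320,180:360],(720,560),interpolation=cv2.INTER_CUBIC)[:,:,::-1])
E
```

```text
t: 50.22
ee_pos: [477.8, -28.5, 74.7]
orientation: [-3.133, 0.225, 0.0]
ft_force: [0.1, 0.3, -0.6]
width: 0.7
local TCP [-114.3 -122.9   74.7] yaw -8.23 F [ 0.1  0.3 -0.6]
```

View pics/s3.png

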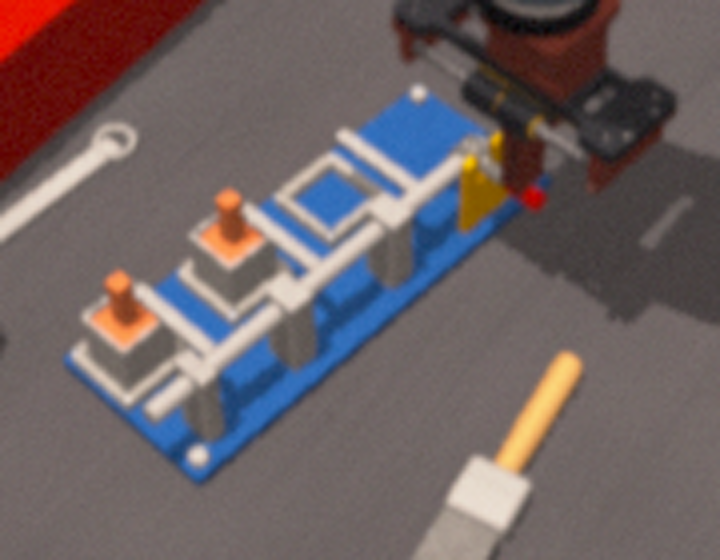

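The handle lies in the notch, with its red end at (533,197). A light press, then I retreat and check.

```bash
python3 -m inch '[{"tx":0,"ty":0,"tz":0.2,"ax":0,"ay":0,"az":0,"jaw":0},{"tx":0,"ty":0,"tz":0.1,"ax":0,"ay":0,"az":0,"jaw":0},{"tx":0,"ty":0,"tz":0,"ax":0,"ay":0,"az":0,"jaw":0},{"tx":0,"ty":0,"tz":0,"ax":0,"ay":0,"az":0,"jaw":0}]'
python3 -m inch '[{"tx":0,"ty":0,"tz":-2,"ax":0,"ay":0,"az":0,"jaw":0},{"tx":0,"ty":0,"tz":-5,"ax":0,"ay":0,"az":0,"jaw":0},{"tx":0,"ty":0,"tz":-5,"ax":0,"ay":0,"az":0,"jaw":0},{"tx":0,"ty":4.5,"tz":-4,"ax":0,"ay":0,"az":0,"jaw":0},{"tx":0,"ty":4.5,"tz":-2,"ax":0,"ay":0,"az":0,"jaw":0},{"tx":0,"ty":4.5,"tz":0,"ax":0,"ay":0,"az":0,"jaw":0},{"tx":0,"ty":0,"tz":0,"ax":0,"ay":0,"az":0,"jaw":0},{"tx":0,"ty":0,"tz":0,"ax":0,"ay":0,"az":0,"jaw":0},{"tx":0,"ty":0,"tz":0,"ax":0,"ay":0,"az":0,"jaw":0}]'
python3 - <<'E'
from h import *
loc()
c8,s8=np.cos(np.radians(-8.25)),np.sin(np.radians(-8.25))
for cam in ['wrist','side','scene']:
  im,d,W=cloud(cam)
  D=W-np.array([608.6,76.7,0]); L=np.stack([D[...,0]*c8+D[...,1]*s8,-D[...,0]*s8+D[...,1]*c8,W[...,2]],-1)
  hsv=cv2.cvtColor(im,cv2.COLOR_RGB2HSV); red=((hsv[...,0]<6)|(hsv[...,0]>174))&(hsv[...,1]>150)&(hsv[...,2]>60)
  P=L[red&(abs(L[...,0]+105)<45)&(abs(L[...,1]+123)<30)&(L[...,2]<140)&(L[...,2]>15)]
  print(cam,'red',len(P)); 
  if len(P): print(P.min(0).round(1),P.max(0).round(1),np.median(P,0).round(1))
  for n,y in ((1,30),(2,120)):
    q=L[(abs(L[...,0])<14)&(abs(L[...,1]-y)<14)&(L[...,2]>75)]; t=L[(abs(L[...,0])<24)&(abs(L[...,1]-y)<26)&(L[...,2]>54)&(L[...,2]<62)]
    if len(q)>3 and len(t)>3: print(n,'grip',len(q),np.median(q[:,:2],0).round(1),q[:,2].max().round(1),'tube top',rect(t),np.median(t[:,2]).round(1))
  for y in (-60,30,120):
    b=L[(abs(L[...,0]+45)<8)&(L[...,2]>60)&(L[...,2]<76)&(abs(L[...,1]-y+28)<40)]; print('arm',y,len(b),np.median(b,0).round(1) if len(b) else '')
E
```

```text
t: 50.78
ee_pos: [478.0, -28.5, 72.4]
orientation: [-3.133, 0.226, -0.0]
ft_force: [-3.2, 0.1, 10.7]
width: 0.7
t: 51.9
ee_pos: [458.5, -161.2, 251.4]
orientation: [-3.133, 0.224, 0.001]
ft_force: [-0.5, -0.1, -0.4]
width: 0.4
local TCP [-114.4 -256.9  251.4] yaw -8.16 F [-0.5 -0.1 -0.4]
wrist red 297
[-132.  -129.4   66.5] [-107.1 -117.2   75. ] [-119.5 -123.7   72.3]
arm -60 141 [-44.5 -76.6  69.3]
arm 30 0 
arm 120 0 
side red 46
[-132.5 -126.3   63.4] [-108.5 -114.9   77.3] [-121.6 -119.3   72.6]
1 grip 53 [-2.1 32.1] 100.8 tube top (array([ 0.9, 33.5]), array([44.4, 36. ]), 2.4) 58.0
2 grip 53 [ -3.1 122.9] 101.8 tube top (array([ -1.3, 121.7]), array([40.6, 40.9]), 84.6) 58.6
arm -60 22 [-45.3 -74.6  70.2]
arm 30 23 [-44.5  16.4  69.8]
arm 120 25 [-46.4 105.8  71.2]
scene red 24
[-132.8 -131.9   64.2] [-108.  -117.3   74.6] [-119.2 -126.6   69.2]
1 grip 32 [ 2.2 26. ] 98.0 tube top (array([ 1.2, 29.2]), array([40.8, 42.3]), 2.8) 56.6
2 grip 31 [  2.3 116.8] 95.6 tube top (array([  0.2, 119.3]), array([40.8, 43.8]), 0.5) 56.8
arm -60 16 [-43.8 -78.3  67.1]
arm 30 14 [-46.1  12.8  66.4]
arm 120 12 [-44.7 102.5  65.6]
```

```bash
python3 -c "
from workcell import ctrl
print(ctrl.close_job())"
```

```text
the job is handed in; nothing more can be done
None
```

The welding fixture is loaded and clamped, and I handed the job in at about t = 52 s; no verdict came back.

- **Loading:** Only two tubes were on the table. They stand in nests 1 and 2, each with a copper bar fully down; the third bar stays in the rack, and nest 0 is empty.
- **Clamp and handle:** With both tubes loaded and the clamp still about 7 mm from fully open, I slid the clamp bar to its stop, about 8 N of contact, with the handle upright. I then turned the handle down into its notch.

**Last checks:**
- **Tubes:** Before clamping, the wrist camera put both tubes within about 1.5 mm of their nest centres, tops at 60.3 mm (60 expected).
- **Bars:** The wrist camera put the bar in nest 2 at 96.2 mm (96 expected). The bar in nest 1 got no wrist-camera check, but in the side and scene cameras it matched the nest 2 bar.
- **Clamp arms:** They lie about 13–18 mm from the nest centres, depending on the camera (16 mm is home).
- **Handle sleeve:** It is level at 107–132 mm to the −x side of the nest row, with its top at about 73–75 mm.
- **Robot:** It ended up clear of everything.

**Disagreements:** The side and scene cameras differ by about 4 mm in height and lateral position, within what I expect from their calibration. One final side-camera reading of the nest 1 tube was 3.5 mm off along y. I put that down to the clamp arm partly hiding the tube, because the scene camera had it within 1.5 mm.

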